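# Stack the model fountain: round-bottomed basin on its dished pedestal, finial in the basin

## Robot

A 7-joint arm with a two-finger parallel gripper is mounted at the origin on the work surface. World frame = base frame: x ahead of the robot, y to its left, z up, the work surface at z = 0. Lengths are in m, angles in degrees, forces in N, time in s.
With the tool pointing down it reaches from about 0.4 to 0.75 m from the base axis. Payload 19.5 kg.
Tool frame: the origin (TCP) lies at the very end of the fingers, on their centre line; the grasp point (between the pads) lies 19 mm behind it; z points along the fingers, y is the direction in which the jaws open and shut (so a half turn about z gives the same grasp; the last joint's range is limited). The gripper opens to 85 mm and grips with 20 to 120 N. Pads are 22 mm wide; open, the fingers measure 114 mm over their backs; the gripper's body (76 mm by 85 mm) begins 54 mm behind the grasp point. The pads swing forward as they close: fully open they stand 13 mm farther back than shut.
Start: joints at [-74.467, 40.479, -1.581, 85.061, 1.261, 54.483, -4.326], TCP at [0.177, 0.547, 0.194] pointing down, gripper open.
Joint ranges: [-155.06, 155.06], [-18.47, 123.98], [-90, 86.84], [0, 140.48], [-83.41, 263.41], [0, 116], [-161.91, 161.91]. Speed limits (degrees/s): [108.29, 108.29, 147.25, 147.25, 172.46, 172.46, 172.46].

## Interface

Orientations are given as [roll, pitch, yaw] about the fixed x, y, z axes, in that order (R = Rz(yaw) Ry(pitch) Rx(roll)).
In Python, from rig import readout, imaging, order gives the robot as it stands. The module is installed in compiled form; this text tells all that it offers.
- The arm moves only by the tool move_arm, never from a script. Its argument "moves" is a list of rows, each an object with "angular": the turn, a rotation vector about the tool's x, y, z in degrees, a list of three; "delta_pos": the shift along the tool's x, y, z in mm, a list of three; "hand": the finger opening in mm, from 0 to 85.4. A call has 1 to 12 rows; each row shifts and turns the commanded pose from where the row before left it, along the tool's axes as they then stand; what a row does not reach is not made up. A row lasts 1/12 s, in which the tool goes at most 41.7 mm and 7.16 degrees, less where a joint would pass 70% of its speed; a pose out of reach is approached as far as the arm can. A call with a gripper value outside its range is refused whole. The fingers move at their own pace and stop on an object; the grip force is fixed at half the most. Time passes only in rows, so rows that do not move let the fingers close. It gives the time, the measured TCP pose, the force and the opening at its end, in the units of the state.
- readout.observe(): the state, without advancing time (a new reading comes with each control period).
- imaging.read_camera(name): name is "side" or "top" or "wrist"; returns a dict with "img" (480x640x3 uint8, red, green, blue), "fx", "fy", "cx", "cy" (pixels), "rvec" (rotation vector, rad) and "tvec" (3), from world to camera coordinates, as OpenCV has them. Camera axes: x right, y down, z forward; pixel columns grow to the right and rows downward; lengths in m; the calibration is good to about 2 mm. A picture is of the moment at which its call begins. There is no depth.
- order.job_done(): hands the job in, once; it reports no verdict.
The state is a dict: "time": time; "joint_positions": joint angles; "qd": joint speeds; "joint_torque": joint torques, N m; "tcp_pos": TCP position; "orientation": TCP orientation; "wrist_force": force on the tool from outside, world axes, zero at the start; "ft_torque": the same for the moment, N m; "gripper_width": opening from 0.0 (shut) to 1.0 (fully open).
Only numpy, scipy, OpenCV 4.12 (cv2) and the standard library are available. Lean on these libraries where they do the work, as an engineer would, in place of code of your own. Each camera call takes 0.05 s, during which the arm holds its last target. There are 200 camera calls.

## Task

Build up the little fountain: take the grey stone basin out of the sloping drying rack and gently seat its round bottom in the hollow top of the fixed sand-coloured pedestal, fully home and level, and let go. Then take the bronze finial from the rack and gently seat its round bottom in the hollow of the basin in the same way, upright. Do not knock or drop the pieces, and leave the terracotta planter in its place in the rack.

Things in the scene. Friction and masses are not known exactly. Their poses are not given: they have to be found in the camera images.
- pedestal_mouth (a point): Centre of the dish mouth in the top of the fixed sand-coloured round pedestal (75 mm tall, top 54 mm across, on a 110 mm slate disc 12 mm thick). The dish is a cone, 40 mm wide at the mouth, wall sloping 42 degrees from level, 12.6 mm deep. Point in the rim's plane, 75 mm above the bench; z up. A seated basin's basin_mid is about 7 mm above it.
- rack_hole_mid (a point): Centre of the middle one of 3 round holes (46 mm) in the drying rack's board, on its upper face, 78 mm over the bench. Axes: z up, y along the row, x level to the rack's back. Other holes 105 mm to either side in y. The board (85 x 370 x 6 mm) rises to +x by 35 degrees, so its normal leans 35 degrees from vertical to -x, towards the robot. Fixed in an episode.
- rack_lamp (a point): Middle of the lamp bar (30 x 394 x 16 mm, light strip below) that runs along y over the back of the rack, 45 mm behind and 104 mm above rack_hole_mid, on posts at y = +-191 mm. It bars the way straight up: draw the pieces out along the board's normal. Axes as rack_hole_mid.
- basin_mid (a point): Loose grey stone-look basin, about 0.22 kg: drum 60 mm across, 20 mm tall, its underside a dome (ball radius 25 mm) bulging 12 mm lower. In the rack the dome hangs in a hole and the drum's flat underside lies on the board. Point on the axis half-way up: 4 mm above that underside, 16 above the dome's lowest point. z: axis, dome to top; in the rack the board's normal.
- basin_mouth (a point): Centre of the mouth of the dish in the basin's top face, in the rim's plane, 16 mm above basin_mid along its z. The dish is like the pedestal's: cone, 40 mm mouth, 42 degrees. A seated finial's finial_mid is about 20 mm above it.
- finial_mid (a point): Loose bronze finial, about 0.14 kg: collar 54 mm across, 5 mm thick; on it a 22 mm shaft, cylindrical to 36 mm above the collar's underside, tapering to the top at 46 mm; under it a dome like the basin's, 12 mm deep. In the rack the collar lies on the board. Point on the axis half-way up, 17 mm above the collar's underside. z: axis, dome to top; in the rack the board's normal.
- planter_mid (a point): The terracotta planter with a green bush, 65 mm tall, collar 54 mm across, in the third hole of the rack: leave it there. Point on its axis, 20 mm above the collar's underside. Basin, finial and planter stand in the three holes in any order.
Things that resemble listed ones, but are neither listed nor needed, are in the scene too. What is shaped like the part that bears basin_mid but red is not meant.

How it is judged:
By the outcome, as a careful person would: the job done as asked, in the order asked, and still so for the second after the job is handed in, with the robot touching nothing.
It also fails if it takes over 64 s, if anything falls off the work surface, if the arm or the gripper's body presses on something with over 40 N, if the wrist force passes 120 N, or if a joint passes its speed limit or range.

## Working session

There is one attempt and no reset: what is moved stays moved. The work goes in short steps, Python scripts to look and compute and a tool call to move; the robot and the scene stay as the last step left them, time stands still between calls to the robot, and variables do not carry over. Pictures are saved under pics/ and viewed, about 8 in all and at most 12, crops included, and the job is handed in when it is done.

Besides the shell and the picture viewer there is one more tool, called as a command line: name --argument value ..., lists and objects as JSON in quotes. move_arm: Moves the arm, as the interface text tells. Its arguments: {"type":"object","properties":{"moves":{"type":"array"}},"required":["moves"]}

```bash
mkdir -p pics; python3 - <<'E'
from rig import readout, imaging
import cv2
s=readout.observe(); print(s)
for n in ("side","top"):
    c=imaging.read_camera(n); cv2.imwrite(f"pics/{n}0.png",c["img"][:,:,::-1]); print(n,{k:c[k] for k in c if k!="img"})
E
```

```text
{'time': 0.0, 'joint_positions': array([-74.4679481 ,  40.51359573,  -1.58299361,  85.08310563,
         1.25964808,  54.48213002,  -4.32455291]), 'qd': array([ 0.06598536,  0.10473877, -0.02711075,  0.11731952, -0.1150114 ,
       -0.01183634,  0.09315646]), 'joint_torque': array([-3.28459037e-04, -8.83215880e+01,  1.23451386e+00, -2.36184293e+01,
        1.69267523e-02,  6.00299943e-03,  2.96655185e-05]), 'tcp_pos': array([0.17683473, 0.54682327, 0.193536  ]), 'orientation': array([-1.79938458e+02,  8.18289230e-04,  1.62079980e+02]), 'wrist_force': array([-0.42208069, -0.18324116,  0.01878316]), 'ft_torque': array([ 0.02961986, -0.03988164, -0.00079105]), 'gripper_width': 0.9984462215835054}
side {'fx': 448.18169011086974, 'fy': 448.18169011086974, 'cx': 320.2780351233822, 'cy': 235.3676052231466, 'rvec': array([ 2.12097361, -0.12895352,  0.08986503]), 'tvec': array([-0.56683016,  0.18406779,  0.70941902])}
top {'fx': 617.0869222150309, 'fy': 617.0869222150309, 'cx': 326.64601381735673, 'cy': 245.05305836698406, 'rvec': array([ 2.17803073, -2.13885114,  0.15281285]), 'tvec': array([0.02251848, 0.58670122, 1.15835798])}
```

View pics/side0.png

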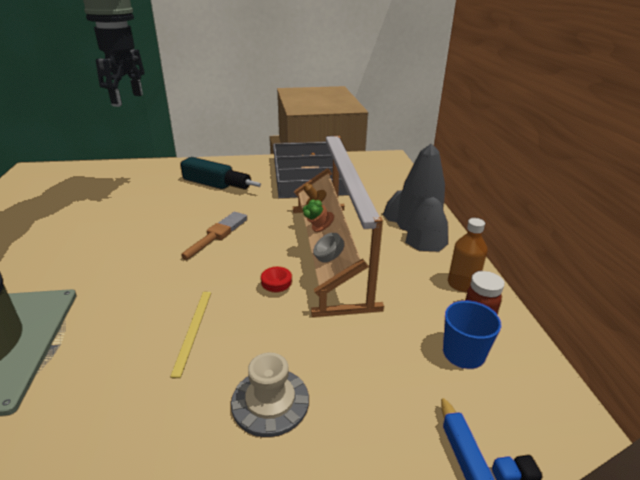

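View pics/top0.png

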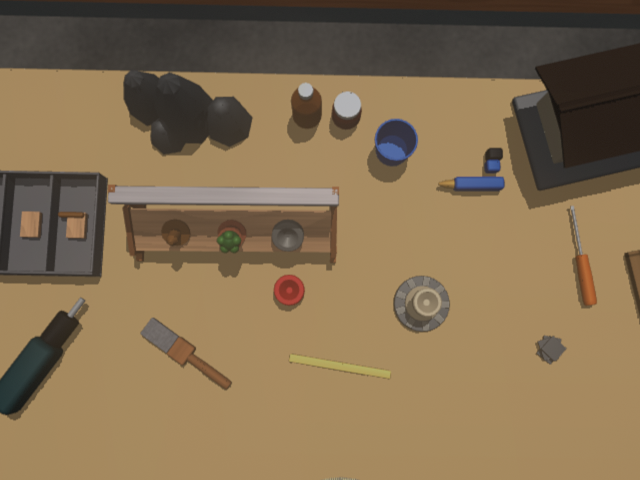

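Side: the grey basin is at (329,247), the planter at (316,213), the finial at (312,190), the pedestal at (268,375), and a red look-alike lies on the bench at (276,278). Top: basin (288,236), planter (230,238), finial (174,237), pedestal (426,301), red look-alike (289,290). The grey drum in the rack is the basin meant; the red one is not. Next, an enlarged crop to confirm and measure.

```bash
python3 - <<'E'
import cv2,numpy as np
t=cv2.imread("pics/top0.png");s=cv2.imread("pics/side0.png")
def crop(im,x,y,w,h,W,H):
    c=cv2.resize(im[y:y+h,x:x+w],(W,H),interpolation=cv2.INTER_CUBIC)
    k=W/w
    for u in range((x//10+1)*10,x+w,10):
        cv2.line(c,(int((u-x+.5)*k),0),(int((u-x+.5)*k),6 if u%50 else 16),(0,0,255),1)
    for v in range((y//10+1)*10,y+h,10):
        cv2.line(c,(0,int((v-y+.5)*k)),(6 if v%50 else 16,int((v-y+.5)*k)),(0,0,255),1)
    return cv2.convertScaleAbs(c,alpha=1.5)
# top rack 100..350 ; 
a=crop(t,100,175,250,95,800,304)
b=crop(s,290,165,100,75,396,296) 
b=crop(s,290,165,100,74,400,296); c=crop(s,222,340,100,74,400,296)
cv2.imwrite("pics/crop1.png",np.vstack([a,np.hstack([b,c])]))
E
```

```text
(no output)
```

View pics/crop1.png

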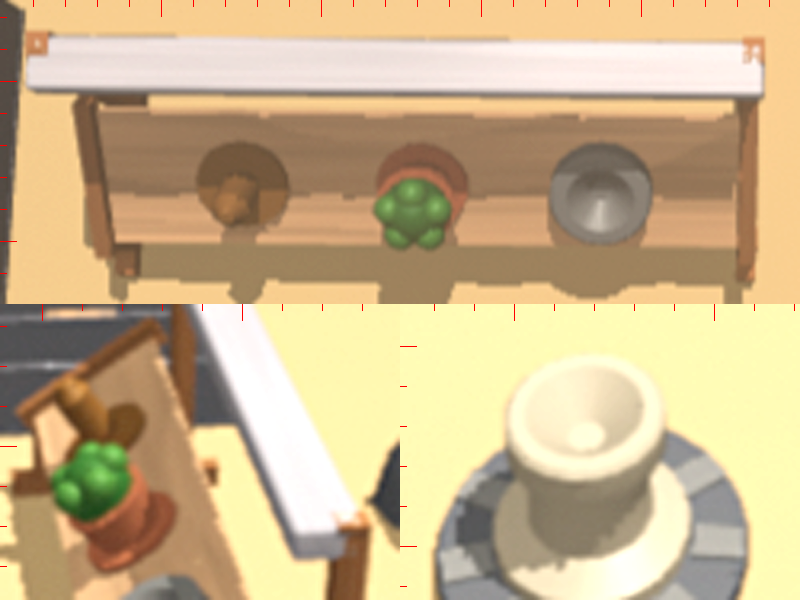

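Confirmed: the grey basin with a dished top is in the right-hand (-y) hole, the planter is in the middle and the finial is on the left. Next: fit the rack pose and pedestal, then overlay the model.

```bash
cat > h.py <<'E'
import cv2,numpy as np,json
from scipy.optimize import least_squares
from scipy.spatial.transform import Rotation as R
K={"side":(448.1817,448.1817,320.278,235.3676,[2.12097361,-0.12895352,0.08986503],[-0.56683016,0.18406779,0.70941902]),
"top":(617.0869,617.0869,326.646,245.053,[2.17803073,-2.13885114,0.15281285],[0.02251848,0.58670122,1.15835798])}
def proj(n,P):
    fx,fy,cx,cy,r,t=K[n]; return cv2.projectPoints(np.atleast_2d(P).astype(float),np.array(r),np.array(t),np.array([[fx,0,cx],[0,fy,cy],[0,0,1.]]),None)[0][:,0]
def plane(n,uv,z):
    fx,fy,cx,cy,r,t=K[n]; M=R.from_rotvec(r).as_matrix(); C=-M.T@np.array(t)
    d=M.T@np.array([(uv[0]-cx)/fx,(uv[1]-cy)/fy,1]); return C+d*(z-C[2])/d[2]
nrm=np.array([-np.sin(np.radians(35)),0,np.cos(np.radians(35))])
def rack(p,L):
    x,y,a=p; L=np.atleast_2d(L)
    return L@R.from_euler('z',a).as_matrix().T+[x,y,.078]
def circle(c,r,n=(0,0,1),m=48):
    n=np.array(n,float);u=np.cross(n,[0.123,1,0]);u/=np.linalg.norm(u);v=np.cross(n,u)
    t=np.linspace(0,2*np.pi,m);return np.array(c)+r*(np.outer(np.cos(t),u)+np.outer(np.sin(t),v))
E
python3 - <<'E'
from h import *
off=lambda q:(100+q[0]/3.2-.5,175+q[1]/3.2-.5)
# lamp top corners (crop px): left-back,left-front,right-back,right-front
Q=np.array([off(q) for q in [(27,35),(27,90),(763,40),(763,94)]])
# local +x is up (image), +y left
L=np.array([[.060,.197,.112],[.030,.197,.112],[.060,-.197,.112],[.030,-.197,.112]])
Lb=np.array([[0,-.105,0]+.020*nrm,[0,.105,0]+.005*nrm,[0,0,0]+.005*nrm])
Qb=np.array([off(q) for q in [(601,193),(243,187)]])
f=lambda p:np.r_[(proj("top",rack(p,L))-Q).ravel(),1.5*(proj("top",rack(p,Lb[:2]))-Qb).ravel()]
r=least_squares(f,[.55,.1,0]); print(r.x,r.fun.round(1))
print("pedestal top:",plane("top",(426,302),.075),"side:",plane("side",(268.2,365.2),.075))
p=r.x; print(rack(p,[[0,-.105,0],[0,.105,0]]))
ped=(plane("top",(426,302),.075)+plane("side",(268.2,365.2),.075))/2
o=[]
for n,bx in(("top",[(385,265,85,75),(255,205,85,75),(140,205,85,75)]),("side",[(225,340,85,75),(295,200,85,75),(285,165,85,75)])):
    im=cv2.convertScaleAbs(cv2.imread(f"pics/{n}0.png"),alpha=1.4);k=3.1;row=[]
    B=rack(p,[0,-.105,0])[0];F=rack(p,[0,.105,0])[0];N=rack(p,nrm)[0]-rack(p,[0,0,0])[0]
    cs=[circle(ped,.02),circle(ped,.027),circle(ped-[0,0,.063],.055),circle(B+.02*N,.03,N),circle(B+.02*N,.02,N),circle(F+.005*N,.027,N),circle(F+.046*N,.009,N)]
    for x,y,w,h in bx:
        c=cv2.resize(im[y:y+h,x:x+w],None,fx=k,fy=k,interpolation=cv2.INTER_CUBIC)
        for q in cs: cv2.polylines(c,[np.round((proj(n,q)+.5-[x,y])*k).astype(int)],True,(0,0,255) ,1)
        row.append(c)
    o.append(np.hstack(row))
cv2.imwrite("pics/ov.png",np.vstack(o))
E
```

```text
[0.60446011 0.21171864 0.01818185] [-0.3  0.5 -1.1  0.6  0.7 -0.7  0.7 -0.3  0.2  1.3 -0.2 -1.4]
pedestal top: [ 0.47802992 -0.15314438  0.075     ] side: [ 0.48091225 -0.15287695  0.075     ]
[[0.6063691  0.106736   0.078     ]
 [0.60255112 0.31670129 0.078     ]]
```

View pics/ov.png

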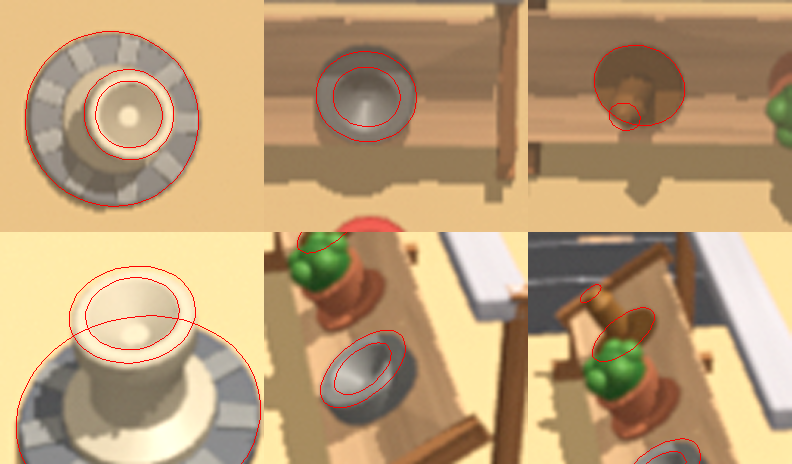

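Overlay matches: basin, pedestal (outer rim, mouth and base disc) and finial circles all sit on their outlines to within about 1–2 px. Heights and sizes are consistent. I'll write a planner and look at the first approach.

```bash
cat > plan.py <<'E'
from h import *
from rig import readout, imaging
P=np.array([0.60446,0.21172,0.01818])
Rz=R.from_euler('z',P[2])
N=Rz.apply(nrm); B=rack(P,[0,-.105,0])[0]; F=rack(P,[0,.105,0])[0]
ped=np.array([.479,-.153,.075])
Rrack=Rz*R.from_matrix(np.array([[-np.cos(np.radians(35)),0,-np.sin(np.radians(35))],[0,1,0],[np.sin(np.radians(35)),0,-np.cos(np.radians(35))]]).T)
# columns: x=(-c,0,-s) y=(0,1,0) z=(s,0,-c)
c,s=np.cos(np.radians(35)),np.sin(np.radians(35))
Rrack=Rz*R.from_matrix(np.column_stack([(-c,0,-s),(0,1,0),(s,0,-c)]))
def down(yaw): return R.from_euler('xyz',[180,0,180+yaw],degrees=True)  # yaw: jaw axis turn from +y
def cur():
    o=readout.observe(); return o["tcp_pos"],R.from_euler('xyz',o["orientation"],degrees=True),o
def rows(p,Rt,n,frm=None,dp=1,da=2):
    p0,R0,_=cur() if frm is None else (*frm,None)
    w=(R0.inv()*Rt).as_rotvec(); w=np.radians(np.round(np.degrees(w)/n,da))
    S=sum(R.from_rotvec(w*k).as_matrix() for k in range(n))
    d=np.linalg.solve(S,R0.inv().apply(np.array(p)-p0))*1000; d=np.round(d,dp)
    e=p0+R0.apply(S@d/1000); 
    print(n,"rows  ang",np.degrees(w).round(2).tolist(),"pos",d.tolist(),"end",e.round(4),"|",np.linalg.norm(d).round(1))
    return e,R0*R.from_rotvec(w*n)
E
python3 - <<'E'
from plan import *
p,r,o=cur(); c=imaging.read_camera("wrist")
M=R.from_rotvec(c["rvec"]); C=-M.inv().apply(c["tvec"]); print("cam in tool",r.inv().apply(C-p),r.inv().apply(M.inv().apply([0,0,1])), c["fx"])
print(Rrack.as_euler('xyz',degrees=True),B,N)
rows(B+.10*N,Rrack,24)
E
```

```text
cam in tool [ 0.07797591 -0.00120744 -0.17882035] [-3.08905923e-01  1.47038410e-04  9.51092587e-01] 347.89141171222343
[-180.           35.         -178.95836273] [0.60636879 0.10673735 0.078     ] [-0.57348165 -0.01042705  0.81915204]
24 rows  ang [-0.24, -1.45, -0.77] pos [-17.4, -15.9, 6.5] end [0.5499 0.1058 0.1597] | 24.5
```

move_arm --moves '[{"angular": [-0.24, -1.45, -0.77], "delta_pos": [-17.4, -15.9, 6.5], "hand": 85}, {"angular": [-0.24, -1.45, -0.77], "delta_pos": [-17.4, -15.9, 6.5], "hand": 85}, {"angular": [-0.24, -1.45, -0.77], "delta_pos": [-17.4, -15.9, 6.5], "hand": 85}, {"angular": [-0.24, -1.45, -0.77], "delta_pos": [-17.4, -15.9, 6.5], "hand": 85}, {"angular": [-0.24, -1.45, -0.77], "delta_pos": [-17.4, -15.9, 6.5], "hand": 85}, {"angular": [-0.24, -1.45, -0.77], "delta_pos": [-17.4, -15.9, 6.5], "hand": 85}, {"angular": [-0.24, -1.45, -0.77], "delta_pos": [-17.4, -15.9, 6.5], "hand": 85}, {"angular": [-0.24, -1.45, -0.77], "delta_pos": [-17.4, -15.9, 6.5], "hand": 85}, {"angular": [-0.24, -1.45, -0.77], "delta_pos": [-17.4, -15.9, 6.5], "hand": 85}, {"angular": [-0.24, -1.45, -0.77], "delta_pos": [-17.4, -15.9, 6.5], "hand": 85}, {"angular": [-0.24, -1.45, -0.77], "delta_pos": [-17.4, -15.9, 6.5], "hand": 85}, {"angular": [-0.24, -1.45, -0.77], "delta_pos": [-17.4, -15.9, 6.5], "hand": 85}]'

```text
time: 1.15
tcp_pos: [0.3432, 0.3109, 0.1431]
orientation: [178.5, 17.6, 171.2]
wrist_force: [1.4, -0.5, -0.4]
gripper_width: 0.994
```

```bash
python3 - <<'E'
from plan import *
print(cur()[0],cur()[2]["joint_positions"].round(1)); rows(B+.10*N,Rrack,12)
E
```

```text
[0.34319872 0.310875   0.14308301] [-67.7  35.5  16.9 125.3  25.7  12.2   2.1]
12 rows  ang [-0.24, -1.44, -0.76] pos [-17.3, -15.9, 6.4] end [0.5487 0.1052 0.1602] | 24.4
```

move_arm --moves '[{"angular": [-0.24, -1.44, -0.76], "delta_pos": [-17.3, -15.9, 6.4], "hand": 85}, {"angular": [-0.24, -1.44, -0.76], "delta_pos": [-17.3, -15.9, 6.4], "hand": 85}, {"angular": [-0.24, -1.44, -0.76], "delta_pos": [-17.3, -15.9, 6.4], "hand": 85}, {"angular": [-0.24, -1.44, -0.76], "delta_pos": [-17.3, -15.9, 6.4], "hand": 85}, {"angular": [-0.24, -1.44, -0.76], "delta_pos": [-17.3, -15.9, 6.4], "hand": 85}, {"angular": [-0.24, -1.44, -0.76], "delta_pos": [-17.3, -15.9, 6.4], "hand": 85}, {"angular": [-0.24, -1.44, -0.76], "delta_pos": [-17.3, -15.9, 6.4], "hand": 85}, {"angular": [-0.24, -1.44, -0.76], "delta_pos": [-17.3, -15.9, 6.4], "hand": 85}, {"angular": [-0.24, -1.44, -0.76], "delta_pos": [-17.3, -15.9, 6.4], "hand": 85}, {"angular": [-0.24, -1.44, -0.76], "delta_pos": [-17.3, -15.9, 6.4], "hand": 85}, {"angular": [-0.24, -1.44, -0.76], "delta_pos": [-17.3, -15.9, 6.4], "hand": 85}, {"angular": [0, 0, 0], "delta_pos": [0, 0, 0], "hand": 85}]'

```text
time: 2.15
tcp_pos: [0.5502, 0.1399, 0.2016]
orientation: [-178.0, 30.0, -179.9]
wrist_force: [0.4, -0.7, -0.3]
gripper_width: 0.995
```

```bash
python3 - <<'E'
from plan import *
p,r,o=cur()
print(o["joint_positions"].round(1)); rows(B+.06*N,Rrack,6); 
c=imaging.read_camera("wrist");im=cv2.convertScaleAbs(np.ascontiguousarray(c["img"][:,:,::-1]),alpha=1.3)
K["wrist"]=(c["fx"],c["fy"],c["cx"],c["cy"],c["rvec"],c["tvec"])
for q in [circle(B+.02*N,.03,N),circle(B+.02*N,.02,N),circle(F+.005*N,.027,N),circle(F+.046*N,.009,N)]:
    cv2.polylines(im,[np.round(proj("wrist",q)).astype(int)],True,(0,0,255),1)
cv2.imwrite("pics/w1.png",im)
E
```

```text
[-4.100e+01  3.360e+01  2.460e+01  1.216e+02  4.470e+01  1.000e-01
  2.150e+01]
6 rows  ang [-0.42, -0.83, -0.12] pos [3.6, -5.4, 12.5] end [0.5717 0.1061 0.1272] | 14.1
```

View pics/w1.png

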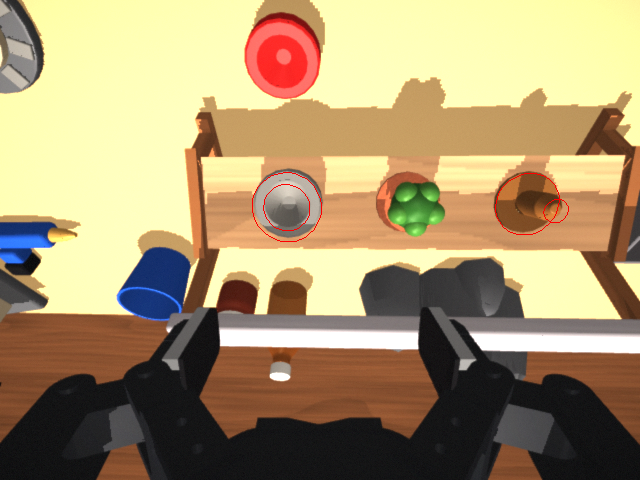

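Wrist view: the model circle sits on the basin rim (287,206) within ~2 px, finial tip (556,210) and planter (415,208). But joint 6 has hit its 0° limit, so a full 35° tool tilt is not reachable this way. The jaws close along the rack's row, so I can tilt the tool less. I'll fit the arm's kinematics to choose a good tilt.

```bash
cat > kin.py <<'E'
from plan import *
import itertools
D=[([-74.468,40.5136,-1.583,85.083,1.2596,54.482,-4.3246],[.17683,.54682,.193536],[-179.938,0,162.08]),
([-67.7,35.5,16.9,125.3,25.7,12.2,2.1],[.3432,.31087,.14308],[178.5,17.6,171.2])]
def fk(q,L,sg=(-1,1,-1,1,-1,1,-1)):
    q=np.radians(np.array(q)*sg); h,L1,a1,L2,a2,L3,a3=L
    A=R.from_euler('z',q[0])*R.from_euler('y',q[1]); p=np.array([0,0,h])
    A=A*R.from_euler('z',q[2]); p=p+A.apply([a1,0,L1]); A=A*R.from_euler('y',q[3]); p=p+A.apply([a2,0,L2])
    A=A*R.from_euler('z',q[4])*R.from_euler('y',q[5]); p=p+A.apply([a3,0,L3]); A=A*R.from_euler('z',q[6])
    return p,A
E
python3 - <<'E'
from kin import *
p,r,o=cur(); D.append((o["joint_positions"],p,o["orientation"]))
best=[]
for sg in itertools.product([-1,1],repeat=4):
    s=(sg[0],1,sg[1],1,sg[2],1,sg[3]); 
    off=[fk(q,[0]*7,s)[1].inv()*R.from_euler('xyz',e,degrees=True) for q,_,e in D]
    best.append((max((off[0].inv()*x).magnitude() for x in off)*57.3,s,off[0].as_rotvec(degrees=True).round(1)))
best.sort(key=lambda b:b[0]); print(best[:3])
s=best[0][1]
f=lambda L:np.concatenate([fk(q,L,s)[0]-x for q,x,_ in D])
for m in ([1,1,0,1,0,1,0],[1,1,1,1,1,1,0],[1,1,1,1,1,1,1]):
    m=np.array(m);r=least_squares(lambda L:f(L*m),[.3,.4,0,.4,0,.3,0]);print((r.x*m).round(4),abs(r.fun).max()*1000)
print(D[2])
E
```

```text
[(0.04269778958322039, (-1, 1, -1, 1, -1, 1, -1), array([-0.,  0., 90.])), (15.862582923542226, (1, 1, 1, 1, 1, 1, -1), array([  0.1,  -0.1, -62.8])), (36.22653741817828, (1, 1, 1, 1, 1, 1, 1), array([  0.1,  -0.1, -54.2]))]
[ 0.4219  0.4781 -0.      0.3197  0.      0.3976  0.    ] 32.67500114053218
[0.4528 0.4351 0.0651 0.3084 0.0162 0.3546 0.    ] 33.35194534062661
[0.2896 0.5889 0.0167 0.2945 0.0086 0.3539 0.0565] 29.891815363469686
(array([-4.12154847e+01,  3.36200879e+01,  2.45315638e+01,  1.21688072e+02,
        4.45696057e+01,  6.19563259e-02,  2.14010035e+01]), array([0.54852921, 0.1415552 , 0.20073967]), array([-178.01378576,   29.91951879, -179.88633666]))
```

```bash
cat >> plan.py <<'E'
def tilt(th,yaw=None):
    c,s=np.cos(np.radians(th)),np.sin(np.radians(th))
    return (Rz if yaw is None else R.from_euler('z',yaw,degrees=True))*R.from_matrix(np.column_stack([(-c,0,-s),(0,1,0),(s,0,-c)]))
T20=tilt(20); Z20=T20.apply([0,0,1])
gB=B+.012*N+.012*Z20
E
python3 - <<'E'
from plan import *
print(gB); rows(gB+.06*N,T20,10); rows(gB+.06*N,tilt(25),10)
E
```

```text
[0.60359058 0.10668684 0.07655351]
10 rows  ang [-0.24, 0.99, -0.1] pos [1.4, -3.4, 7.7] end [0.569  0.1063 0.1259] | 8.5
10 rows  ang [-0.24, 0.49, -0.09] pos [1.7, -3.4, 7.7] end [0.5693 0.1063 0.1253] | 8.6
```

move_arm --moves '[{"angular": [-0.24, 1, -0.1], "delta_pos": [1.4, -3.4, 7.7], "hand": 85}, {"angular": [-0.24, 1, -0.1], "delta_pos": [1.4, -3.4, 7.7], "hand": 85}, {"angular": [-0.24, 1, -0.1], "delta_pos": [1.4, -3.4, 7.7], "hand": 85}, {"angular": [-0.24, 1, -0.1], "delta_pos": [1.4, -3.4, 7.7], "hand": 85}, {"angular": [-0.24, 1, -0.1], "delta_pos": [1.4, -3.4, 7.7], "hand": 85}, {"angular": [-0.24, 1, -0.1], "delta_pos": [1.4, -3.4, 7.7], "hand": 85}, {"angular": [-0.24, 1, -0.1], "delta_pos": [1.4, -3.4, 7.7], "hand": 85}]'

```text
time: 2.78
tcp_pos: [0.5625, 0.1191, 0.1476]
orientation: [-179.5, 22.7, -179.1]
wrist_force: [0.4, -0.1, 0.2]
gripper_width: 0.995
```

```bash
python3 - <<'E'
from plan import *
print(cur()[2]["joint_positions"].round(1)); rows(gB+.06*N,T20,6)
E
```

```text
[-22.5  37.5   4.7 116.6  46.    6.5  26.5]
6 rows  ang [-0.1, 0.46, -0.02] pos [0.3, -2.2, 3.8] end [0.5694 0.1059 0.1258] | 4.4
```

move_arm --moves '[{"angular": [-0.1, 0.45, 0], "delta_pos": [0.3, -2.2, 3.8], "hand": 85}, {"angular": [-0.1, 0.45, 0], "delta_pos": [0.3, -2.2, 3.8], "hand": 85}, {"angular": [-0.1, 0.45, 0], "delta_pos": [0.3, -2.2, 3.8], "hand": 85}, {"angular": [-0.1, 0.45, 0], "delta_pos": [0.3, -2.2, 3.8], "hand": 85}, {"angular": [-0.1, 0.45, 0], "delta_pos": [0.3, -2.2, 3.8], "hand": 85}, {"angular": [-0.1, 0.45, 0], "delta_pos": [0.3, -2.2, 3.8], "hand": 85}, {"angular": [0, 0, 0], "delta_pos": [0, 0, 0], "hand": 85}, {"angular": [0, 0, 0], "delta_pos": [0, 0, 0], "hand": 85}]'

```text
time: 3.45
tcp_pos: [0.57, 0.1049, 0.1264]
orientation: [180.0, 20.1, -179.2]
wrist_force: [0.6, 0.4, -0.0]
gripper_width: 0.996
```

```bash
cat > wv.py <<'E'
from plan import *
def wshot(name,circs=(),a=1.3):
    c=imaging.read_camera("wrist");im=cv2.convertScaleAbs(np.ascontiguousarray(c["img"][:,:,::-1]),alpha=a)
    K["wrist"]=(c["fx"],c["fy"],c["cx"],c["cy"],c["rvec"],c["tvec"])
    for q in circs: cv2.polylines(im,[np.round(proj("wrist",q)).astype(int)],True,(0,0,255),1)
    cv2.imwrite(f"pics/{name}.png",im)
E
python3 - <<'E'
from wv import *
print(cur()[2]["joint_positions"].round(1)); rows(gB+.06*N,T20,1); rows(gB,T20,12)
wshot("w2",[circle(B+.02*N,.03,N),circle(B+.02*N,.02,N)])
E
```

```text
[-15.7  39.9  -1.9 114.1  45.6   9.3  29.8]
1 rows  ang [-0.04, 0.13, -0.19] pos [1.0, 1.2, 0.4] end [0.5692 0.1061 0.1257] | 1.6
12 rows  ang [-0.0, 0.01, -0.02] pos [-1.2, 0.1, 4.9] end [0.6037 0.1066 0.0761] | 5.0
```

View pics/w2.png

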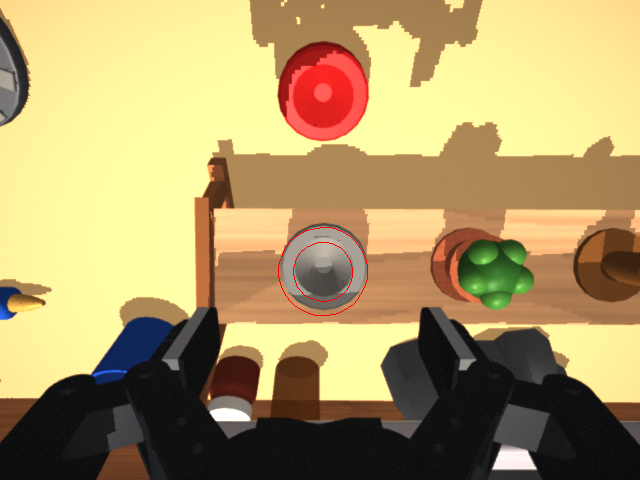

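The basin rim is centred at about (323,268). The model is ~3 px low, i.e. the basin is ≈2 mm nearer the robot, which is along the pads and harmless. Fingers straddle it symmetrically. Going down along the normal.

move_arm --moves '[{"angular": [0, 0, 0], "delta_pos": [-1.2, 0.1, 5], "hand": 85}, {"angular": [0, 0, 0], "delta_pos": [-1.2, 0.1, 5], "hand": 85}, {"angular": [0, 0, 0], "delta_pos": [-1.2, 0.1, 5], "hand": 85}, {"angular": [0, 0, 0], "delta_pos": [-1.2, 0.1, 5], "hand": 85}, {"angular": [0, 0, 0], "delta_pos": [-1.1, 0.1, 5], "hand": 85}, {"angular": [0, 0, 0], "delta_pos": [-1.1, 0.1, 5], "hand": 85}, {"angular": [0, 0, 0], "delta_pos": [-1.1, 0.1, 5], "hand": 82}, {"angular": [0, 0, 0], "delta_pos": [-1.1, 0.1, 5], "hand": 80}, {"angular": [0, 0, 0], "delta_pos": [-1.1, 0.1, 5], "hand": 78}, {"angular": [0, 0, 0], "delta_pos": [-1, 0.1, 4], "hand": 76}, {"angular": [0, 0, 0], "delta_pos": [0, 0, 0], "hand": 76}, {"angular": [0, 0, 0], "delta_pos": [0, 0, 0], "hand": 76}]'

```text
time: 4.5
tcp_pos: [0.5975, 0.1065, 0.0843]
orientation: [180.0, 20.1, -179.1]
wrist_force: [-0.1, -0.5, 0.1]
gripper_width: 0.89
```

```bash
python3 - <<'E'
from wv import *
p,r,o=cur();print(o["joint_positions"].round(1),o["gripper_width"]); rows(gB,T20,3);print("tn",(p-B)@Rz.apply([np.cos(np.radians(35)),0,np.sin(np.radians(35))]),(p-B)@N)
E
```

```text
[-17.   45.9   1.7 110.9  46.8   5.4  28.9] 0.8903456630016947
3 rows  ang [-0.01, 0.04, -0.05] pos [-1.0, 0.0, 3.1] end [0.6035 0.1066 0.0766] | 3.3
tn -0.0036694381454577605 0.010251381687663022
```

move_arm --moves '[{"angular": [0, 0, 0], "delta_pos": [-0.7, 0, 3], "hand": 76}, {"angular": [0, 0, 0], "delta_pos": [-0.7, 0, 3], "hand": 76}, {"angular": [0, 0, 0], "delta_pos": [-0.7, 0, 3], "hand": 76}, {"angular": [0, 0, 0], "delta_pos": [0, 0, 0], "hand": 68}, {"angular": [0, 0, 0], "delta_pos": [0, 0, 0], "hand": 64}, {"angular": [0, 0, 0], "delta_pos": [0, 0, 0], "hand": 62}, {"angular": [0, 0, 0], "delta_pos": [0, 0, 0], "hand": 60}, {"angular": [0, 0, 0], "delta_pos": [0, 0, 0], "hand": 57}, {"angular": [0, 0, 0], "delta_pos": [0, 0, 0], "hand": 54}, {"angular": [0, 0, 0], "delta_pos": [0, 0, 0], "hand": 50}, {"angular": [0, 0, 0], "delta_pos": [0, 0, 0], "hand": 45}]'

```text
time: 5.42
tcp_pos: [0.6026, 0.1066, 0.0768]
orientation: [180.0, 20.1, -179.1]
wrist_force: [-0.1, -0.0, 0.2]
gripper_width: 0.529
```

```bash
python3 - <<'E'
from wv import *
p,r,o=cur();print(o["joint_positions"].round(1),o["wrist_force"],o["ft_torque"]); print("tn",(p-B)@Rz.apply([np.cos(np.radians(35)),0,np.sin(np.radians(35))]),(p-B)@N)
rows(p+.07*N,T20,12)
wshot("w3",[circle(B+.02*N,.03,N)])
E
```

```text
[-17.1  47.    2.1 110.2  46.9   4.8  28.8] [-0.13594087 -0.02209748  0.19207367] [0.01037281 0.37185163 0.01171924]
tn -0.003806840757881577 0.0011599341460803317
12 rows  ang [-0.0, 0.01, -0.01] pos [1.5, -0.0, -5.6] end [0.5626 0.1059 0.1337] | 5.8
```

View pics/w3.png

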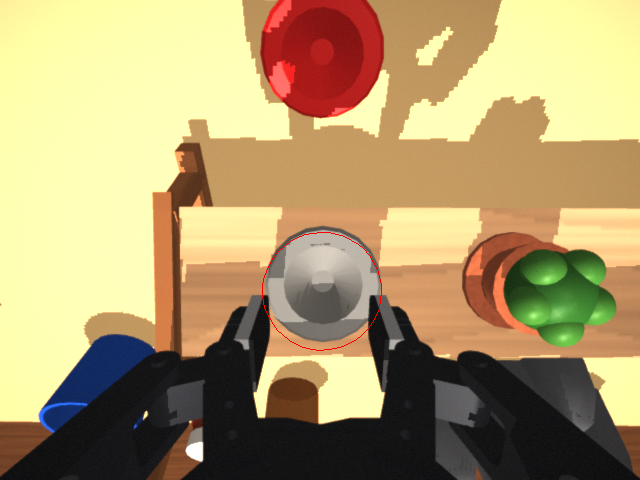

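The opening is 45 mm, so the pads have closed past the 60 mm drum; tips at (265,297) and (372,297) seem not to be around it. Checking where the tip line projects before doing anything.

```bash
python3 - <<'E'
from wv import *
p,r,o=cur(); c=imaging.read_camera("wrist"); K["wrist"]=(c["fx"],c["fy"],c["cx"],c["cy"],c["rvec"],c["tvec"])
for x in(-11,0,11):
  for z in (-40,-24,-5,0): print(x,z,[proj("wrist",p+r.apply(np.array([x,y,z])/1000))[0].round(0).tolist() for y in (-22.6,22.6)])
im=cv2.convertScaleAbs(np.ascontiguousarray(c["img"][200:400,220:420,::-1]),alpha=1.8)
w=cv2.resize(im,(600,600),interpolation=cv2.INTER_CUBIC)
cv2.imwrite("pics/w4.png",w)
E
```

```text
-11 -40 [[273.0, 335.0], [371.0, 335.0]]
-11 -24 [[277.0, 317.0], [366.0, 317.0]]
-11 -5 [[281.0, 300.0], [362.0, 300.0]]
-11 0 [[281.0, 296.0], [361.0, 296.0]]
0 -40 [[272.0, 314.0], [372.0, 314.0]]
0 -24 [[276.0, 298.0], [367.0, 298.0]]
0 -5 [[280.0, 282.0], [363.0, 282.0]]
0 0 [[281.0, 278.0], [362.0, 278.0]]
11 -40 [[271.0, 292.0], [373.0, 292.0]]
11 -24 [[275.0, 277.0], [368.0, 277.0]]
11 -5 [[279.0, 263.0], [364.0, 263.0]]
11 0 [[280.0, 260.0], [362.0, 260.0]]
```

View pics/w4.png

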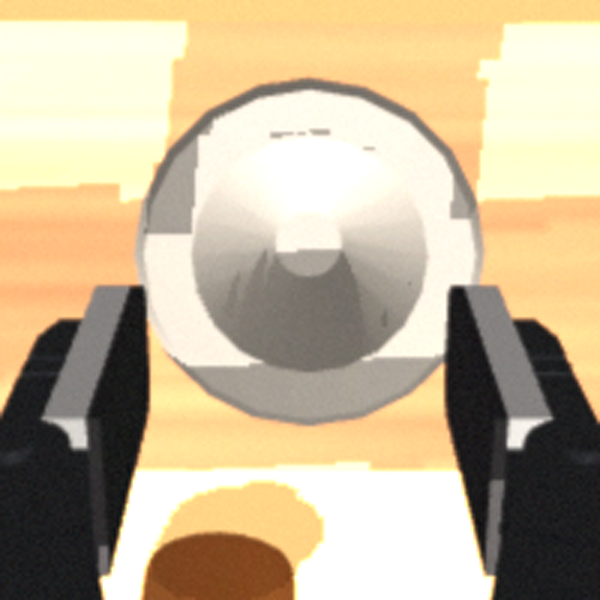

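```bash
python3 - <<'E'
from wv import *
for z in (.194,.207,.22,.234,.25): print(z,[proj("side",[.1768+s*.309*.0427,.5468+s*.951*.0427,z])[0].round(1).tolist() for s in(-1,1)])
c=imaging.read_camera("side"); p,r,o=cur()
im=cv2.convertScaleAbs(np.ascontiguousarray(c["img"][130:310,240:420,::-1]),alpha=1.4)
im=cv2.resize(im,(540,540),interpolation=cv2.INTER_CUBIC)
f=lambda q:tuple(int(v) for v in (proj("side",q)[0]+.5-[240,130])*3)
cv2.circle(im,f(p),3,(0,0,255),-1)
cv2.circle(im,f(p-.043*r.apply([0,0,1])),3,(255,0,0),-1)
cv2.imwrite("pics/s1.png",im)
E
```

```text
0.194 [[121.6, 127.0], [140.5, 116.4]]
0.207 [[120.3, 121.6], [139.4, 111.3]]
0.22 [[119.1, 116.1], [138.4, 106.1]]
0.234 [[117.7, 110.1], [137.3, 100.4]]
0.25 [[116.2, 103.1], [135.9, 93.8]]
```

View pics/s1.png

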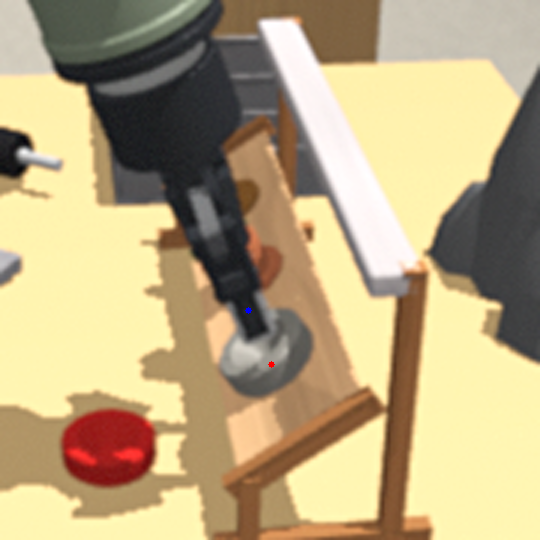

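Both cameras agree: the true fingertips lie about 35–43 mm behind the reported TCP (side: tip ≈0.25 m high at the start while TCP says 0.194; wrist: 45 mm gap spans 100 px → 34 mm). So the tips are still above the drum, and nothing has been touched. I'll use a tip offset of about 35 mm, reopen, go deeper and test-close shallowly first.

move_arm --moves '[{"angular": [0, 0, 0], "delta_pos": [0, 0, 0], "hand": 76}, {"angular": [0, 0, 0], "delta_pos": [0, 0, 0], "hand": 76}, {"angular": [0, 0, 0], "delta_pos": [0, 0, 0], "hand": 76}, {"angular": [0, 0, 0], "delta_pos": [0, 0, 0], "hand": 76}, {"angular": [0, 0, 0], "delta_pos": [0, 0, 5], "hand": 76}, {"angular": [0, 0, 0], "delta_pos": [0, 0, 5], "hand": 76}, {"angular": [0, 0, 0], "delta_pos": [0, 0, 5], "hand": 76}, {"angular": [0, 0, 0], "delta_pos": [0, 0, 4], "hand": 76}, {"angular": [0, 0, 0], "delta_pos": [0, 0, 4], "hand": 76}, {"angular": [0, 0, 0], "delta_pos": [0, 0, 4], "hand": 76}, {"angular": [0, 0, 0], "delta_pos": [0, 0, 0], "hand": 76}, {"angular": [0, 0, 0], "delta_pos": [0, 0, 0], "hand": 76}]'

```text
time: 6.57
tcp_pos: [0.6118, 0.1067, 0.0511]
orientation: [180.0, 20.1, -179.1]
wrist_force: [-0.5, 0.1, -0.5]
gripper_width: 0.889
```

move_arm --moves '[{"angular": [0, 0, 0], "delta_pos": [0, 0, 0], "hand": 68}, {"angular": [0, 0, 0], "delta_pos": [0, 0, 0], "hand": 64}, {"angular": [0, 0, 0], "delta_pos": [0, 0, 0], "hand": 62}, {"angular": [0, 0, 0], "delta_pos": [0, 0, 0], "hand": 60}, {"angular": [0, 0, 0], "delta_pos": [0, 0, 0], "hand": 58}, {"angular": [0, 0, 0], "delta_pos": [0, 0, 0], "hand": 57}, {"angular": [0, 0, 0], "delta_pos": [0, 0, 0], "hand": 57}]'

```text
time: 7.15
tcp_pos: [0.6119, 0.107, 0.0519]
orientation: [180.0, 20.2, -179.1]
wrist_force: [-5.0, 0.6, 11.4]
gripper_width: 0.673
```

```bash
python3 - <<'E'
from wv import *
p,r,o=cur();print(o["gripper_width"]*85.4,o["joint_positions"].round(1),o["wrist_force"],o["ft_torque"],(p-B)@N)
E
```

```text
57.48737383102236 [-18.4  50.2   5.  109.3  47.7   1.6  27.5] [-5.02021686  0.62031744 11.43900387] [0.2701084  0.83545063 0.11633766] -0.0245254645521051
```

The tips pressed lightly (12 N) on the drum's top edge at about 57 mm, which puts them ≈44 mm behind the reported TCP at shut. Joint 6 is also almost at its limit, so I'll use a 15° tilt. Open, back off, re-aim.

```bash
cat >> plan.py <<'E'
T15=tilt(15); Z15=T15.apply([0,0,1]); tv=Rz.apply([np.cos(np.radians(35)),0,np.sin(np.radians(35))])
gB=B-.002*tv+.014*N+.054*Z15
E
python3 - <<'E'
from plan import *
p,r,o=cur()
e=rows(p-.015*r.apply([0,0,1]),r,6)
e=rows(gB+.020*N,T15,8,e); rows(gB,T15,8,e)
E
```

```text
6 rows  ang [0.0, 0.0, 0.0] pos [-0.0, 0.0, -2.5] end [0.6067 0.1069 0.066 ] | 2.5
8 rows  ang [-0.0, 0.65, -0.02] pos [1.4, -0.0, 1.3] end [0.5992 0.1067 0.0526] | 1.9
8 rows  ang [-0.0, -0.0, 0.0] pos [-0.9, -0.0, 2.4] end [0.6111 0.107  0.036 ] | 2.6
```

move_arm --moves '[{"angular": [0, 0, 0], "delta_pos": [0, 0, -1], "hand": 60}, {"angular": [0, 0, 0], "delta_pos": [0, 0, -2], "hand": 64}, {"angular": [0, 0, 0], "delta_pos": [0, 0, -3], "hand": 70}, {"angular": [0, 0, 0], "delta_pos": [0, 0, -3], "hand": 76}, {"angular": [0, 0, 0], "delta_pos": [0, 0, -3], "hand": 76}, {"angular": [0, 0, 0], "delta_pos": [0, 0, -3], "hand": 76}, {"angular": [0, 0, 0], "delta_pos": [0, 0, 0], "hand": 76}, {"angular": [0, 0, 0], "delta_pos": [0, 0, 0], "hand": 76}]'

```text
time: 7.82
tcp_pos: [0.6068, 0.1066, 0.0657]
orientation: [180.0, 20.2, -179.1]
wrist_force: [-0.2, 0.1, -0.7]
gripper_width: 0.892
```

```bash
python3 - <<'E'
from plan import *
e=rows(gB+.020*N,T15,8); rows(gB,T15,8,e)
E
```

```text
8 rows  ang [-0.0, 0.64, -0.02] pos [1.4, 0.0, 1.3] end [0.5993 0.1065 0.0523] | 1.9
8 rows  ang [-0.0, 0.0, -0.0] pos [-0.8, 0.0, 2.3] end [0.6103 0.1067 0.0362] | 2.4
```

move_arm --moves '[{"angular": [0, 0.64, 0], "delta_pos": [1.4, 0, 1.3], "hand": 76}, {"angular": [0, 0.64, 0], "delta_pos": [1.4, 0, 1.3], "hand": 76}, {"angular": [0, 0.64, 0], "delta_pos": [1.4, 0, 1.3], "hand": 76}, {"angular": [0, 0.64, 0], "delta_pos": [1.4, 0, 1.3], "hand": 76}, {"angular": [0, 0.64, 0], "delta_pos": [1.4, 0, 1.3], "hand": 76}, {"angular": [0, 0.64, 0], "delta_pos": [1.4, 0, 1.3], "hand": 76}, {"angular": [0, 0.64, 0], "delta_pos": [1.4, 0, 1.3], "hand": 76}, {"angular": [0, 0.64, 0], "delta_pos": [1.4, 0, 1.3], "hand": 76}, {"angular": [0, 0, 0], "delta_pos": [-0.9, 0, 2.3], "hand": 76}, {"angular": [0, 0, 0], "delta_pos": [-0.9, 0, 2.3], "hand": 76}, {"angular": [0, 0, 0], "delta_pos": [-0.9, 0, 2.3], "hand": 76}, {"angular": [0, 0, 0], "delta_pos": [-0.9, 0, 2.3], "hand": 76}]'

```text
time: 8.82
tcp_pos: [0.6053, 0.1067, 0.0439]
orientation: [180.0, 15.0, -179.1]
wrist_force: [0.4, 0.1, -0.0]
gripper_width: 0.887
```

move_arm --moves '[{"angular": [0, 0, 0], "delta_pos": [-0.9, 0, 2.3], "hand": 76}, {"angular": [0, 0, 0], "delta_pos": [-0.9, 0, 2.3], "hand": 76}, {"angular": [0, 0, 0], "delta_pos": [-0.9, 0, 2.3], "hand": 76}, {"angular": [0, 0, 0], "delta_pos": [-0.9, 0, 2.3], "hand": 76}, {"angular": [0, 0, 0], "delta_pos": [0, 0, 0], "hand": 74}, {"angular": [0, 0, 0], "delta_pos": [0, 0, 0], "hand": 70}]'

```text
time: 9.32
tcp_pos: [0.611, 0.1067, 0.0361]
orientation: [180.0, 15.0, -179.1]
wrist_force: [-0.9, -0.8, -0.3]
gripper_width: 0.819
```

```bash
python3 - <<'E'
from plan import *
p,r,o=cur();print(o["joint_positions"].round(1),o["wrist_force"]);rows(gB,T15,1)
E
```

```text
[-10.2  51.9  -8.7 103.4  45.8  14.5  32.6] [-0.91247341 -0.82097903 -0.321442  ]
1 rows  ang [-0.02, 0.02, -0.16] pos [0.3, 0.1, -0.1] end [0.6106 0.1068 0.0361] | 0.3
```

Plenty of joint margin (j6 = 14.5°). Closing slowly while watching the width.

move_arm --moves '[{"angular": [0, 0, 0], "delta_pos": [0, 0, 0], "hand": 67}, {"angular": [0, 0, 0], "delta_pos": [0, 0, 0], "hand": 64}, {"angular": [0, 0, 0], "delta_pos": [0, 0, 0], "hand": 62}, {"angular": [0, 0, 0], "delta_pos": [0, 0, 0], "hand": 60}, {"angular": [0, 0, 0], "delta_pos": [0, 0, 0], "hand": 58}, {"angular": [0, 0, 0], "delta_pos": [0, 0, 0], "hand": 56}, {"angular": [0, 0, 0], "delta_pos": [0, 0, 0], "hand": 56}]'

```text
time: 9.9
tcp_pos: [0.6109, 0.1065, 0.0368]
orientation: [-180.0, 15.0, -179.1]
wrist_force: [-8.4, -2.1, 14.8]
gripper_width: 0.676
```

```bash
python3 - <<'E'
from wv import *
p,r,o=cur();print(o["gripper_width"]*85.4,o["wrist_force"],o["ft_torque"],p)
c=imaging.read_camera("wrist")
w=cv2.imwrite("pics/w5.png",cv2.resize(cv2.convertScaleAbs(np.ascontiguousarray(c["img"][180:430,200:440,::-1]),alpha=1.4),None,fx=2,fy=2))
E
```

```text
57.724400271332755 [-8.40298256 -2.09469145 14.76521558] [-0.49001408  0.98143683 -0.14910997] [0.61087049 0.10650245 0.03683915]
```

move_arm --moves '[{"angular": [0, 0, 0], "delta_pos": [0, 0, 0], "hand": 54}, {"angular": [0, 0, 0], "delta_pos": [0, 0, 0], "hand": 52}, {"angular": [0, 0, 0], "delta_pos": [0, 0, 0], "hand": 52}]'

```text
time: 10.2
tcp_pos: [0.6109, 0.1064, 0.0369]
orientation: [-180.0, 15.0, -179.1]
wrist_force: [-8.3, -2.5, 15.5]
gripper_width: 0.677
```

```bash
python3 - <<'E'
from wv import *
p,r,o=cur();print(o["gripper_width"]*85.4,o["wrist_force"],o["ft_torque"],p)
c=imaging.read_camera("wrist");s=imaging.read_camera("side")
a=cv2.resize(cv2.convertScaleAbs(np.ascontiguousarray(c["img"][200:400,220:420,::-1]),alpha=1.4),(400,400))
b=cv2.resize(cv2.convertScaleAbs(np.ascontiguousarray(s["img"][200:280,290:370,::-1]),alpha=1.4),(400,400),interpolation=cv2.INTER_CUBIC)
cv2.imwrite("pics/w6.png",np.hstack([a,b]))
E
```

```text
57.83993277472925 [-8.3268572  -2.46443194 15.47340267] [-0.50354073  0.97950056 -0.11023373] [0.61088927 0.10643427 0.0368583 ]
```

View pics/w6.png

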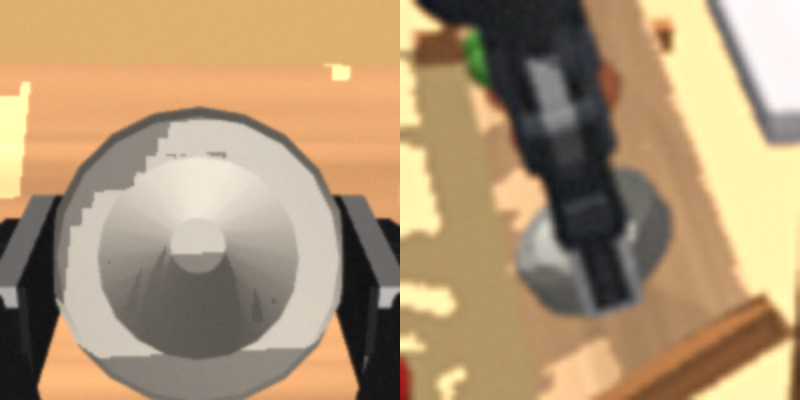

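Gripped: with the command at 52 mm the width holds at 57.8 mm, and both views show the drum between the pads. Lifting along the normal.

```bash
python3 - <<'E'
from plan import *
p,r,o=cur(); v=r.inv().apply(B-.002*tv+.004*N-p); print("v",v.tolist())
open("vB.json","w").write(json.dumps(v.tolist()))
rows(p+.06*N,r,10,(p,r)); 
E
```

```text
v [-0.00305205569609503, 0.00032726421961736224, -0.043961784096877635]
10 rows  ang [0.0, 0.0, 0.0] pos [2.0, -0.0, -5.6] end [0.5771 0.106  0.0858] | 5.9
```

move_arm --moves '[{"angular": [0, 0, 0], "delta_pos": [0.4, 0, -1.1], "hand": 50}, {"angular": [0, 0, 0], "delta_pos": [0.7, 0, -2], "hand": 50}, {"angular": [0, 0, 0], "delta_pos": [1.4, 0, -4], "hand": 50}, {"angular": [0, 0, 0], "delta_pos": [2, 0, -5.6], "hand": 50}, {"angular": [0, 0, 0], "delta_pos": [2, 0, -5.6], "hand": 50}, {"angular": [0, 0, 0], "delta_pos": [2, 0, -5.6], "hand": 50}, {"angular": [0, 0, 0], "delta_pos": [2.4, 0, -7], "hand": 50}, {"angular": [0, 0, 0], "delta_pos": [2.7, 0, -8], "hand": 50}, {"angular": [0, 0, 0], "delta_pos": [2.7, 0, -8], "hand": 50}, {"angular": [0, 0, 0], "delta_pos": [2.7, 0, -8], "hand": 50}, {"angular": [0, 0, 0], "delta_pos": [2, 0, -6], "hand": 50}, {"angular": [0, 0, 0], "delta_pos": [1, 0, -3], "hand": 50}]'

```text
time: 11.3
tcp_pos: [0.5729, 0.1062, 0.0933]
orientation: [180.0, 15.1, -179.1]
wrist_force: [0.6, -0.3, -2.0]
gripper_width: 0.676
```

```bash
python3 - <<'E'
from plan import *
v=np.array(json.load(open("vB.json"))); Rt=tilt(-20)
p,r,o=cur();print(o["gripper_width"]*85.4,o["joint_positions"].round(1),o["wrist_force"])
t=ped+[0,0,.007+.06]-Rt.apply(v);print(t)
e=rows(t,Rt,24)
E
```

```text
57.729469736857936 [ -9.7  44.3 -11.2 109.   44.   17.2  32.9] [ 0.61528088 -0.27372947 -2.00721789]
[ 0.4611051  -0.15365268  0.1017333 ]
24 rows  ang [0.0, 1.46, -0.01] pos [4.9, -10.7, -0.2] end [ 0.4618 -0.1526  0.1013] | 11.8
```

move_arm --moves '[{"angular": [0, 0.6, 0], "delta_pos": [4, -4, -4], "hand": 50}, {"angular": [0, 1.2, 0], "delta_pos": [5, -8, -4], "hand": 50}, {"angular": [0, 1.5, 0], "delta_pos": [5, -11, -2], "hand": 50}, {"angular": [0, 1.5, 0], "delta_pos": [5, -11, 0], "hand": 50}, {"angular": [0, 1.5, 0], "delta_pos": [5, -11, 0], "hand": 50}, {"angular": [0, 1.5, 0], "delta_pos": [5, -11, 0], "hand": 50}, {"angular": [0, 1.5, 0], "delta_pos": [5, -11, 0], "hand": 50}, {"angular": [0, 1.5, 0], "delta_pos": [5, -11, 0], "hand": 50}, {"angular": [0, 1.5, 0], "delta_pos": [5, -11, 0], "hand": 50}, {"angular": [0, 1.5, 0], "delta_pos": [5, -11, 0], "hand": 50}, {"angular": [0, 1.5, 0], "delta_pos": [5, -11, 0], "hand": 50}, {"angular": [0, 1.5, 0], "delta_pos": [5, -11, 0], "hand": 50}]'

```text
time: 12.3
tcp_pos: [0.5137, -0.0176, 0.094]
orientation: [179.9, -1.9, -179.1]
wrist_force: [0.2, -0.1, -2.5]
gripper_width: 0.676
```

```bash
python3 - <<'E'
from plan import *
v=np.array(json.load(open("vB.json"))); Rt=tilt(-20)
p,r,o=cur();print(o["gripper_width"]*85.4,o["joint_positions"].round(1),"mid",p+r.apply(v))
rows(ped+[0,0,.007+.05]-Rt.apply(v),Rt,14)
E
```

```text
57.77015682408227 [ 14.2  47.  -29.7 101.7  32.3  42.1  57.9] mid [ 0.51821278 -0.01729836  0.1378371 ]
14 rows  ang [0.01, 1.29, -0.01] pos [3.8, -9.7, 0.9] end [ 0.4616 -0.1543  0.0911] | 10.5
```

move_arm --moves '[{"angular": [0, 1.4, 0], "delta_pos": [4, -11, 0.8], "hand": 50}, {"angular": [0, 1.4, 0], "delta_pos": [4, -11, 0.8], "hand": 50}, {"angular": [0, 1.4, 0], "delta_pos": [4, -11, 0.8], "hand": 50}, {"angular": [0, 1.4, 0], "delta_pos": [4, -11, 0.8], "hand": 50}, {"angular": [0, 1.4, 0], "delta_pos": [4, -11, 0.8], "hand": 50}, {"angular": [0, 1.4, 0], "delta_pos": [4, -11, 0.8], "hand": 50}, {"angular": [0, 1.4, 0], "delta_pos": [4, -11, 0.8], "hand": 50}, {"angular": [0, 1.4, 0], "delta_pos": [4, -11, 0.8], "hand": 50}, {"angular": [0, 1.4, 0], "delta_pos": [4, -11, 0.8], "hand": 50}, {"angular": [0, 1.4, 0], "delta_pos": [4, -11, 0.8], "hand": 50}, {"angular": [0, 1.4, 0], "delta_pos": [4, -8, 0.8], "hand": 50}, {"angular": [0, 0.6, 0], "delta_pos": [1, -3, 0.3], "hand": 50}]'

```text
time: 13.3
tcp_pos: [0.4697, -0.1398, 0.0918]
orientation: [180.0, -17.9, -179.2]
wrist_force: [0.1, 0.5, -3.4]
gripper_width: 0.676
```

```bash
python3 - <<'E'
from plan import *
v=np.array(json.load(open("vB.json"))); Rt=tilt(-20)
p,r,o=cur();print(o["gripper_width"]*85.4,o["joint_positions"].round(1),"mid",p+r.apply(v))
rows(ped+[0,0,.007+.025]-Rt.apply(v),Rt,8)
E
```

```text
57.698267021836415 [ 25.3  53.3 -31.2  88.2  27.9  65.3  75.5] mid [ 0.48616198 -0.13932667  0.13272374]
8 rows  ang [0.02, 0.26, -0.03] pos [0.0, -1.7, 3.3] end [ 0.4615 -0.1536  0.0668] | 3.7
```

move_arm --moves '[{"angular": [0, 0.26, 0], "delta_pos": [0, -1.7, 3.3], "hand": 50}, {"angular": [0, 0.26, 0], "delta_pos": [0, -1.7, 3.3], "hand": 50}, {"angular": [0, 0.26, 0], "delta_pos": [0, -1.7, 3.3], "hand": 50}, {"angular": [0, 0.26, 0], "delta_pos": [0, -1.7, 3.3], "hand": 50}, {"angular": [0, 0.26, 0], "delta_pos": [0, -1.7, 3.3], "hand": 50}, {"angular": [0, 0.26, 0], "delta_pos": [0, -1.5, 2.5], "hand": 50}, {"angular": [0, 0, 0], "delta_pos": [0, 0, 0], "hand": 50}, {"angular": [0, 0, 0], "delta_pos": [0, 0, 0], "hand": 50}]'

```text
time: 13.97
tcp_pos: [0.4646, -0.1485, 0.0738]
orientation: [180.0, -19.3, -179.1]
wrist_force: [-0.9, -1.2, -1.9]
gripper_width: 0.674
```

```bash
python3 - <<'E'
from plan import *
v=np.array(json.load(open("vB.json"))); Rt=tilt(-20)
p,r,o=cur();m=p+r.apply(v);print(o["gripper_width"]*85.4,"mid",m,o["orientation"])
rows(ped+[0,0,.007+.015]-Rt.apply(v),Rt,4)
A=r.apply(Rrack.inv().apply([0,0,1])) # axis
A=r.apply(T15.inv().apply(N)); print("axis",A)
out=[]
for n,(x,y,w,h) in(("side",(220,300,100,100)),("top",(385,250,80,80)),("wrist",(0,0,0,0))):
    if n=="wrist": continue
    c=imaging.read_camera(n);k=400/w
    im=cv2.resize(cv2.convertScaleAbs(np.ascontiguousarray(c["img"][y:y+h,x:x+w,::-1]),alpha=1.4),(400,400),interpolation=cv2.INTER_CUBIC)
    for q,col in((circle(m+.016*A,.03,A),(0,0,255)),(circle(m-.004*A,.03,A),(0,0,255)),(circle(m+.016*A,.02,A),(0,0,255)),(circle(ped,.027),(255,0,0)),(circle(ped,.02),(255,0,0))):
        cv2.polylines(im,[np.round((proj(n,q)+.5-[x,y])*k).astype(int)],True,col,1)
    out.append(im)
cv2.imwrite("pics/p1.png",np.hstack(out))
E
```

```text
57.58648259976224 mid [ 0.4820188  -0.14789286  0.11428167] [ 179.9638537   -19.34243643 -179.10894856]
4 rows  ang [0.02, 0.16, -0.04] pos [-0.6, -1.3, 4.3] end [ 0.4612 -0.1537  0.0568] | 4.5
axis [-1.14658524e-02 -7.71226205e-04  9.99933968e-01]
```

View pics/p1.png

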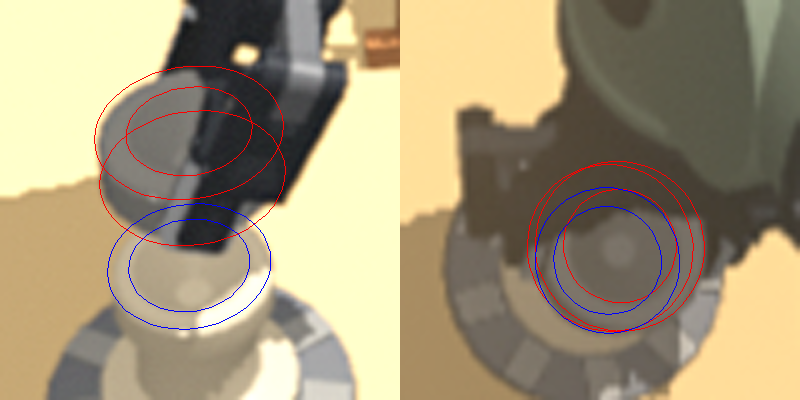

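The side and top views agree with the tracked basin within ~1–2 mm; the basin is level and about 5 mm off the pedestal axis in y. Aligning at 15 mm above the seat, then lowering.

move_arm --moves '[{"angular": [0, 0.16, 0], "delta_pos": [-0.6, -1.3, 3.3], "hand": 50}, {"angular": [0, 0.16, 0], "delta_pos": [-0.6, -1.3, 3.3], "hand": 50}, {"angular": [0, 0.16, 0], "delta_pos": [-0.6, -1.3, 3.3], "hand": 50}, {"angular": [0, 0.16, 0], "delta_pos": [-0.6, -1.3, 3.3], "hand": 50}, {"angular": [0, 0, 0], "delta_pos": [0, 0, 0], "hand": 50}, {"angular": [0, 0, 0], "delta_pos": [0, 0, 0], "hand": 50}, {"angular": [0, 0, 0], "delta_pos": [0, 0, 0], "hand": 50}]'

```text
time: 14.65
tcp_pos: [0.4626, -0.1537, 0.0607]
orientation: [180.0, -20.0, -179.1]
wrist_force: [0.0, -0.1, -2.0]
gripper_width: 0.671
```

```bash
cat > st.py <<'E'
from plan import *
v=np.array(json.load(open("vB.json"))); Rt=tilt(-20)
p,r,o=cur();m=p+r.apply(v);print(o["gripper_width"]*85.4,"d(mm)",((m-ped)*1000-[0,0,7]).round(2),o["orientation"].round(2),o["wrist_force"].round(2))
e=rows(ped+[0,0,.007+.005]-Rt.apply(v),Rt,6)
E
python3 st.py
```

```text
57.27141181900282 d(mm) [ 1.46 -0.09 18.98] [ 179.97  -19.97 -179.11] [ 0.01 -0.06 -1.96]
6 rows  ang [0.01, 0.01, -0.02] pos [-0.6, 0.0, 2.3] end [ 0.4612 -0.1537  0.0465] | 2.4
```

move_arm --moves '[{"angular": [0, 0, 0], "delta_pos": [-0.6, 0, 2.2], "hand": 50}, {"angular": [0, 0, 0], "delta_pos": [-0.6, 0, 2.2], "hand": 50}, {"angular": [0, 0, 0], "delta_pos": [-0.6, 0, 2.2], "hand": 50}, {"angular": [0, 0, 0], "delta_pos": [-0.6, 0, 2.2], "hand": 50}, {"angular": [0, 0, 0], "delta_pos": [-0.6, 0, 2.2], "hand": 50}, {"angular": [0, 0, 0], "delta_pos": [-0.6, 0, 2.2], "hand": 50}, {"angular": [0, 0, 0], "delta_pos": [-0.3, 0, 1], "hand": 50}, {"angular": [0, 0, 0], "delta_pos": [0, 0, 0], "hand": 50}]'

```text
time: 15.32
tcp_pos: [0.4612, -0.1538, 0.0457]
orientation: [180.0, -20.0, -179.1]
wrist_force: [-0.2, 0.2, -1.2]
gripper_width: 0.674
```

```bash
python3 st.py
```

```text
57.60130085882751 d(mm) [ 0.1  -0.2   4.02] [ 179.97  -19.99 -179.11] [-0.16  0.2  -1.18]
6 rows  ang [0.01, 0.0, -0.02] pos [0.1, 0.0, -0.1] end [ 0.4608 -0.1538  0.0465] | 0.1
```

move_arm --moves '[{"angular": [0, 0, 0], "delta_pos": [-0.3, 0, 0.9], "hand": 50}, {"angular": [0, 0, 0], "delta_pos": [-0.3, 0, 0.9], "hand": 50}, {"angular": [0, 0, 0], "delta_pos": [0, 0, 0], "hand": 50}]'

```text
time: 15.57
tcp_pos: [0.4612, -0.1538, 0.044]
orientation: [180.0, -20.0, -179.1]
wrist_force: [-0.3, -0.9, -1.3]
gripper_width: 0.672
```

```bash
python3 st.py
```

```text
57.40933946500799 d(mm) [ 0.13 -0.2   2.25] [ 179.97  -19.98 -179.11] [-0.34 -0.89 -1.3 ]
6 rows  ang [0.01, 0.0, -0.02] pos [0.2, 0.0, -0.4] end [ 0.4609 -0.1538  0.0466] | 0.4
```

move_arm --moves '[{"angular": [0, 0, 0], "delta_pos": [-0.3, 0, 0.9], "hand": 50}, {"angular": [0, 0, 0], "delta_pos": [-0.3, 0, 0.9], "hand": 50}, {"angular": [0, 0, 0], "delta_pos": [0, 0, 0], "hand": 50}]'

```text
time: 15.82
tcp_pos: [0.4612, -0.1538, 0.042]
orientation: [180.0, -20.0, -179.1]
wrist_force: [1.0, -0.1, -1.4]
gripper_width: 0.674
```

```bash
python3 st.py
```

```text
57.565667594763404 d(mm) [ 0.07 -0.19  0.31] [ 179.97  -19.98 -179.11] [ 0.98 -0.07 -1.4 ]
6 rows  ang [0.01, 0.0, -0.02] pos [0.3, 0.0, -0.7] end [ 0.4609 -0.1538  0.0466] | 0.8
```

move_arm --moves '[{"angular": [0, 0, 0], "delta_pos": [-0.3, 0, 0.9], "hand": 50}, {"angular": [0, 0, 0], "delta_pos": [0, 0, 0], "hand": 50}]'

```text
time: 15.98
tcp_pos: [0.4615, -0.1538, 0.0414]
orientation: [180.0, -19.9, -179.1]
wrist_force: [1.3, 0.3, 2.5]
gripper_width: 0.67
```

move_arm --moves '[{"angular": [0, 0, 0], "delta_pos": [-0.3, 0, 0.9], "hand": 50}, {"angular": [0, 0, 0], "delta_pos": [0, 0, 0], "hand": 50}]'

```text
time: 16.15
tcp_pos: [0.4618, -0.1539, 0.041]
orientation: [-180.0, -19.9, -179.1]
wrist_force: [3.2, -1.2, 12.9]
gripper_width: 0.677
```

```bash
python3 st.py
```

```text
57.81454667958383 d(mm) [ 0.61 -0.28 -0.74] [-180.    -19.9  -179.13] [ 3.24 -1.17 12.89]
6 rows  ang [0.01, 0.02, -0.03] pos [0.4, 0.0, -0.9] end [ 0.4614 -0.1539  0.0469] | 1.0
```

Contact at 0.4 mm below the nominal seat height, a good match, with a slight centring push to +x. Easing it that way.

move_arm --moves '[{"angular": [0, 0, 0], "delta_pos": [-0.6, 0, -0.5], "hand": 50}, {"angular": [0, 0, 0], "delta_pos": [0, 0, 0], "hand": 50}]'

```text
time: 16.32
tcp_pos: [0.462, -0.1539, 0.0409]
orientation: [-180.0, -20.0, -179.1]
wrist_force: [0.3, -0.6, 8.5]
gripper_width: 0.672
```

```bash
python3 st.py
```

```text
57.366316237738786 d(mm) [ 0.88 -0.34 -0.78] [-180.    -19.96 -179.12] [ 0.3  -0.56  8.46]
6 rows  ang [0.01, 0.01, -0.03] pos [0.5, 0.1, -0.9] end [ 0.461  -0.1534  0.047 ] | 1.0
```

move_arm --moves '[{"angular": [0, 0, 0], "delta_pos": [0.1, 0, -0.3], "hand": 55}, {"angular": [0, 0, 0], "delta_pos": [0, 0, 0], "hand": 58}, {"angular": [0, 0, 0], "delta_pos": [0, 0, 0], "hand": 60}, {"angular": [0, 0, 0], "delta_pos": [0, 0, 0], "hand": 62}, {"angular": [0, 0, 0], "delta_pos": [0, 0, 0], "hand": 64}, {"angular": [0, 0, 0], "delta_pos": [0, 0, 0], "hand": 68}, {"angular": [0, 0, 0], "delta_pos": [0, 0, 0], "hand": 74}, {"angular": [0, 0, 0], "delta_pos": [0, 0, 0], "hand": 80}, {"angular": [0, 0, 0], "delta_pos": [0, 0, 0], "hand": 80}]'

```text
time: 17.07
tcp_pos: [0.4619, -0.1538, 0.0409]
orientation: [180.0, -20.0, -179.1]
wrist_force: [0.2, 0.3, 0.2]
gripper_width: 0.937
```

```bash
python3 - <<'E'
from wv import *
p,r,o=cur();print(o["gripper_width"]*85.4,o["wrist_force"].round(2))
rows(p+[0,0,.08],r,10)
# fit rim of basin automatically? save wrist crop & side crop for later
for n in("side","top","wrist"):
    cv2.imwrite(f"pics/rel_{n}.png",imaging.read_camera(n)["img"][:,:,::-1])
E
```

```text
80.0356188927011 [0.2  0.25 0.21]
10 rows  ang [0.0, 0.0, 0.0] pos [2.7, 0.0, -7.5] end [ 0.4622 -0.1538  0.1206] | 8.0
```

Released, force zero. Backing straight up and planning for the finial. I'll check the basin numerically with image differences once the arm is out of the way (one picture view left).

move_arm --moves '[{"angular": [0, 0, 0], "delta_pos": [1, 0, -3], "hand": 82}, {"angular": [0, 0, 0], "delta_pos": [1.7, 0, -4.7], "hand": 82}, {"angular": [0, 0, 0], "delta_pos": [2.4, 0, -6.6], "hand": 82}, {"angular": [0, 0, 0], "delta_pos": [3.4, 0, -9.4], "hand": 82}, {"angular": [0, 0, 0], "delta_pos": [3.4, 0, -9.4], "hand": 82}, {"angular": [0, 0, 0], "delta_pos": [3.4, 0, -9.4], "hand": 82}, {"angular": [0, 0, 0], "delta_pos": [5, 0, -14], "hand": 82}, {"angular": [0, 0, 0], "delta_pos": [5, 0, -14], "hand": 82}, {"angular": [0, 0, 0], "delta_pos": [5, 0, -14], "hand": 70}, {"angular": [0, 0, 0], "delta_pos": [2, 0, -6], "hand": 60}]'

```text
time: 18.05
tcp_pos: [0.4631, -0.1538, 0.1393]
orientation: [-180.0, -19.8, -179.1]
wrist_force: [0.4, -0.4, -1.1]
gripper_width: 0.712
```

```bash
cat >> plan.py <<'E'
gF=F-.002*tv+.024*N+.0568*Z15
E
python3 - <<'E'
from plan import *
p,r,o=cur();print(p,gF,gF+.09*N,o["joint_positions"].round(1)); rows(gF+.09*N,T15,24)
E
```

```text
[ 0.4630532  -0.15379487  0.13926468] [0.6018481  0.31668986 0.04164791] [0.55023476 0.31575143 0.11537159] [ 26.6  50.5 -31.9  84.3  25.7  73.4  79. ]
24 rows  ang [0.0, -1.45, -0.01] pos [-4.1, 19.5, 0.8] end [0.5506 0.3158 0.1151] | 19.9
```

move_arm --moves '[{"angular": [0, -0.7, 0], "delta_pos": [-2, 10, 0], "hand": 60}, {"angular": [0, -1.4, 0], "delta_pos": [-4, 19, 0.8], "hand": 60}, {"angular": [0, -1.45, 0], "delta_pos": [-4, 20, 0.8], "hand": 60}, {"angular": [0, -1.45, 0], "delta_pos": [-4, 20, 0.8], "hand": 60}, {"angular": [0, -1.45, 0], "delta_pos": [-4, 20, 0.8], "hand": 60}, {"angular": [0, -1.45, 0], "delta_pos": [-4, 20, 0.8], "hand": 60}, {"angular": [0, -1.45, 0], "delta_pos": [-4, 20, 0.8], "hand": 60}, {"angular": [0, -1.45, 0], "delta_pos": [-4, 20, 0.8], "hand": 60}, {"angular": [0, -1.45, 0], "delta_pos": [-4, 20, 0.8], "hand": 60}, {"angular": [0, -1.45, 0], "delta_pos": [-4, 20, 0.8], "hand": 60}, {"angular": [0, -1.45, 0], "delta_pos": [-4, 20, 0.8], "hand": 60}, {"angular": [0, -1.45, 0], "delta_pos": [-4, 20, 0.8], "hand": 60}]'

```text
time: 19.05
tcp_pos: [0.5014, 0.0776, 0.1182]
orientation: [179.9, -3.3, -179.1]
wrist_force: [0.1, 0.1, -0.2]
gripper_width: 0.707
```

```bash
python3 - <<'E'
from plan import *
p,r,o=cur();print(p,o["joint_positions"].round(1)); rows(gF+.09*N,T15,13)
E
```

```text
[0.50137822 0.0776024  0.11815266] [  4.4  45.  -30.7 100.1  28.3  46.2  50.9]
13 rows  ang [0.01, -1.41, -0.01] pos [-4.0, 18.3, 0.6] end [0.5497 0.3163 0.1151] | 18.7
```

move_arm --moves '[{"angular": [0, -1.4, 0], "delta_pos": [-4, 20, 0.6], "hand": 60}, {"angular": [0, -1.4, 0], "delta_pos": [-4, 20, 0.6], "hand": 60}, {"angular": [0, -1.4, 0], "delta_pos": [-4, 20, 0.6], "hand": 60}, {"angular": [0, -1.4, 0], "delta_pos": [-4, 20, 0.6], "hand": 60}, {"angular": [0, -1.4, 0], "delta_pos": [-4, 20, 0.6], "hand": 60}, {"angular": [0, -1.4, 0], "delta_pos": [-4, 20, 0.6], "hand": 60}, {"angular": [0, -1.4, 0], "delta_pos": [-4, 20, 0.6], "hand": 60}, {"angular": [0, -1.4, 0], "delta_pos": [-4, 20, 0.6], "hand": 60}, {"angular": [0, -1.4, 0], "delta_pos": [-4, 20, 0.6], "hand": 60}, {"angular": [0, -1.4, 0], "delta_pos": [-4, 20, 0.6], "hand": 60}, {"angular": [0, -1.4, 0], "delta_pos": [-4, 10, 0.6], "hand": 60}, {"angular": [0, -1, 0], "delta_pos": [-2, 5, 0.6], "hand": 60}]'

```text
time: 20.05
tcp_pos: [0.5437, 0.294, 0.1142]
orientation: [179.9, 13.0, -179.0]
wrist_force: [0.7, 0.7, -0.1]
gripper_width: 0.702
```

```bash
python3 - <<'E'
from plan import *
p,r,o=cur();print(p,o["joint_positions"].round(1)); rows(gF+.09*N,T15,4)
E
```

```text
[0.54370195 0.29400814 0.11419228] [-26.3  45.8 -17.4  96.4  37.7  34.   22.8]
4 rows  ang [0.03, -0.49, -0.01] pos [-1.7, 5.4, 0.1] end [0.55   0.3157 0.1154] | 5.7
```

move_arm --moves '[{"angular": [0, -0.4, 0], "delta_pos": [-1.5, 4.5, 0], "hand": 60}, {"angular": [0, -0.4, 0], "delta_pos": [-1.5, 4.5, 0], "hand": 60}, {"angular": [0, -0.4, 0], "delta_pos": [-1.5, 4.5, 0], "hand": 60}, {"angular": [0, -0.4, 0], "delta_pos": [-1.5, 4.5, 0], "hand": 60}, {"angular": [0, 0, 0], "delta_pos": [0, 0, 0], "hand": 60}, {"angular": [0, 0, 0], "delta_pos": [0, 0, 0], "hand": 60}]'

```text
time: 20.55
tcp_pos: [0.5504, 0.3095, 0.1161]
orientation: [180.0, 14.6, -179.1]
wrist_force: [-0.3, 0.5, -0.1]
gripper_width: 0.7
```

```bash
cat > chk.py <<'E'
from wv import *
# basin mask by difference to start picture vs. predicted silhouette, fit pose
def sil(n,m,A):
    q=np.vstack([circle(m+h*A,.03,A) for h in(.016,-.004)]); return cv2.convexHull(np.float32(proj(n,q)))
def basin(seat):
    for n in("side","top"):
        a=cv2.imread(f"pics/{n}0.png").astype(int); im=imaging.read_camera(n)["img"][:,:,::-1]; cv2.imwrite(f"pics/b_{n}.png",im)
        d=(np.abs(im.astype(int)-a).sum(2)>30).astype(np.uint8)
        h=sil(n,seat,np.array([0,0,1.]))
        x,y,w,hh=cv2.boundingRect(h); print(n,"pred box",x,y,w,hh,"centroid",h[:,0].mean(0).round(1))
        win=d[y-12:y+hh+12,x-12:x+w+12]; pm=np.zeros_like(d);cv2.fillConvexPoly(pm,np.round(h).astype(np.int32),1)
        # rows/cols profile of mask
        nn,lab,st,_=cv2.connectedComponentsWithStats(d[y-30:y+hh+30,x-30:x+w+30])
        k=1+st[1:,4].argmax(); print("  diff box",st[k]+[x-30,y-30,0,0,0],"pred area",pm.sum(),"IoU",(pm&d).sum()/((pm|(d&cv2.dilate(pm,np.ones((25,25)))))).sum())
E
python3 - <<'E'
from chk import *
p,r,o=cur();print(p,o["orientation"].round(1)); rows(gF+.09*N,T15,1); rows(gF,T15,16)
basin(np.array([.4799,-.1533,.082]))
wshot("wf",[circle(F-.002*tv+.005*N,.027,N),circle(F-.002*tv+.046*N,.009,N),circle(F-.002*tv+.036*N,.011,N)])
E
```

```text
[0.55043226 0.30950857 0.11612661] [ 180.    14.6 -179.1]
1 rows  ang [-0.02, -0.38, -0.17] pos [0.3, 6.2, 0.7] end [0.5502 0.3157 0.1154] | 6.2
16 rows  ang [-0.0, -0.02, -0.01] pos [-1.9, 0.4, 5.3] end [0.6013 0.3168 0.0419] | 5.6
side pred box 243 336 47 47 centroid [266.9 358.7]
  diff box [ 244  339   47   46 1730] pred area 1808 IoU 0.8836477987421384
top pred box 410 284 35 34 centroid [427.4 300.7]
  diff box [413 286  33  32 695] pred area 961 IoU 0.6233183856502242
```

Basin seated: the side difference box (244,339,47×46) matches the predicted level, seated silhouette (243,336,47×47). The top view agrees too. Now down onto the finial's shaft.

move_arm --moves '[{"angular": [0, -0.2, 0], "delta_pos": [0, 3, 0], "hand": 60}, {"angular": [0, -0.2, 0], "delta_pos": [0, 3, 0], "hand": 60}, {"angular": [0, 0, 0], "delta_pos": [-1.9, 0.1, 5.3], "hand": 60}, {"angular": [0, 0, 0], "delta_pos": [-1.9, 0.1, 5.3], "hand": 60}, {"angular": [0, 0, 0], "delta_pos": [-1.9, 0.1, 5.3], "hand": 60}, {"angular": [0, 0, 0], "delta_pos": [-1.9, 0.1, 5.3], "hand": 60}, {"angular": [0, 0, 0], "delta_pos": [-1.9, 0.1, 5.3], "hand": 60}, {"angular": [0, 0, 0], "delta_pos": [-1.9, 0.1, 5.3], "hand": 60}, {"angular": [0, 0, 0], "delta_pos": [-1.9, 0.1, 5.3], "hand": 60}, {"angular": [0, 0, 0], "delta_pos": [-1.9, 0.1, 5.3], "hand": 60}, {"angular": [0, 0, 0], "delta_pos": [0, 0, 0], "hand": 60}, {"angular": [0, 0, 0], "delta_pos": [0, 0, 0], "hand": 60}]'

```text
time: 21.7
tcp_pos: [0.576, 0.3168, 0.0789]
orientation: [180.0, 15.0, -179.1]
wrist_force: [-0.6, -1.2, -0.0]
gripper_width: 0.701
```

```bash
python3 - <<'E'
from wv import *
p,r,o=cur();print(p,o["orientation"].round(1),o["joint_positions"].round(1),"n",(p-F)@N); rows(gF,T15,10)
# collar/shaft position from wrist picture: bronze pixels between the pads
c=imaging.read_camera("wrist");K["wrist"]=(c["fx"],c["fy"],c["cx"],c["cy"],c["rvec"],c["tvec"])
im=np.ascontiguousarray(c["img"][:,:,::-1])
for h in(.005,.036,.046): print(h,proj("wrist",F-.002*tv+h*N)[0].round(1))
for q in [circle(F-.002*tv+.005*N,.027,N),circle(F-.002*tv+.046*N,.009,N)]: cv2.polylines(im,[np.round(proj("wrist",q)).astype(int)],True,(0,0,255),1)
x,y=proj("wrist",F+.02*N)[0].astype(int)
cv2.imwrite("pics/wf2.png",cv2.resize(cv2.convertScaleAbs(im[y-120:y+120,x-140:x+140],alpha=1.5),None,fx=2.4,fy=2.4,interpolation=cv2.INTER_CUBIC))
E
```

```text
[0.57596982 0.31675204 0.07888973] [ 180.    15.  -179.1] [-28.9  51.  -14.5  91.8  40.1  32.   20.6] n 0.015972246044069067
10 rows  ang [-0.0, 0.0, -0.02] pos [-1.5, -0.0, 4.3] end [0.6016 0.3172 0.0412] | 4.6
0.005 [320.4 309.4]
0.036 [320.6 319.2]
0.046 [320.7 323.1]
```

move_arm --moves '[{"angular": [0, 0, 0], "delta_pos": [-1.5, 0, 4.3], "hand": 60}, {"angular": [0, 0, 0], "delta_pos": [-1.5, 0, 4.3], "hand": 60}, {"angular": [0, 0, 0], "delta_pos": [-1.5, 0, 4.3], "hand": 60}, {"angular": [0, 0, 0], "delta_pos": [-1.5, 0, 4.3], "hand": 60}, {"angular": [0, 0, 0], "delta_pos": [-1.5, 0, 4.3], "hand": 60}, {"angular": [0, 0, 0], "delta_pos": [-1.5, 0, 4.3], "hand": 60}, {"angular": [0, 0, 0], "delta_pos": [-1.5, 0, 4.3], "hand": 60}, {"angular": [0, 0, 0], "delta_pos": [-1.5, 0, 4.3], "hand": 60}, {"angular": [0, 0, 0], "delta_pos": [-1.5, 0, 4.3], "hand": 60}, {"angular": [0, 0, 0], "delta_pos": [-0.7, 0, 2], "hand": 60}, {"angular": [0, 0, 0], "delta_pos": [0, 0, 0], "hand": 50}, {"angular": [0, 0, 0], "delta_pos": [0, 0, 0], "hand": 42}]'

```text
time: 22.75
tcp_pos: [0.6002, 0.3172, 0.0435]
orientation: [180.0, 15.0, -179.1]
wrist_force: [0.4, -0.1, -0.0]
gripper_width: 0.498
```

move_arm --moves '[{"angular": [0, 0, 0], "delta_pos": [0, 0, 0], "hand": 36}, {"angular": [0, 0, 0], "delta_pos": [0, 0, 0], "hand": 32}, {"angular": [0, 0, 0], "delta_pos": [0, 0, 0], "hand": 29}, {"angular": [0, 0, 0], "delta_pos": [0, 0, 0], "hand": 26}, {"angular": [0, 0, 0], "delta_pos": [0, 0, 0], "hand": 24}, {"angular": [0, 0, 0], "delta_pos": [0, 0, 0], "hand": 22}, {"angular": [0, 0, 0], "delta_pos": [0, 0, 0], "hand": 20}, {"angular": [0, 0, 0], "delta_pos": [0, 0, 0], "hand": 17}, {"angular": [0, 0, 0], "delta_pos": [0, 0, 0], "hand": 14}, {"angular": [0, 0, 0], "delta_pos": [0, 0, 0], "hand": 12}]'

```text
time: 23.58
tcp_pos: [0.6002, 0.3174, 0.0439]
orientation: [180.0, 15.0, -179.1]
wrist_force: [-2.8, -0.5, 6.0]
gripper_width: 0.237
```

```bash
python3 - <<'E'
from wv import *
p,r,o=cur();print(p,o["gripper_width"]*85.4,o["wrist_force"].round(2),o["ft_torque"].round(2),o["orientation"].round(2),"n",(p-F)@N,"t",(p-F)@tv,(p-gF)*1000)
v=r.inv().apply(F-.002*tv+.017*N-p); print(v); open("vF.json","w").write(json.dumps(v.tolist())); rows(p+.07*N,r,12)
E
```

```text
[0.60020154 0.31740534 0.04387855] 20.230511493334017 [-2.83 -0.53  6.  ] [-0.04  0.58 -0.1 ] [ 179.96   15.04 -179.12] n -0.026610489321086214 t -0.021485212833121395 [-1.64656833  0.71547681  2.23064221]
[-0.0034271  -0.00073816 -0.04764256]
12 rows  ang [0.0, 0.0, 0.0] pos [2.0, -0.0, -5.5] end [0.5599 0.3167 0.1014] | 5.9
```

Finial gripped: 20.2 mm reading for the 22 mm shaft, the same –2 mm bias as the basin. Lifting along the normal.

move_arm --moves '[{"angular": [0, 0, 0], "delta_pos": [0.4, 0, -1], "hand": 12}, {"angular": [0, 0, 0], "delta_pos": [0.7, 0, -2], "hand": 12}, {"angular": [0, 0, 0], "delta_pos": [1.5, 0, -4], "hand": 12}, {"angular": [0, 0, 0], "delta_pos": [2.2, 0, -6], "hand": 12}, {"angular": [0, 0, 0], "delta_pos": [2.9, 0, -8], "hand": 12}, {"angular": [0, 0, 0], "delta_pos": [2.9, 0, -8], "hand": 12}, {"angular": [0, 0, 0], "delta_pos": [2.9, 0, -8], "hand": 12}, {"angular": [0, 0, 0], "delta_pos": [2.9, 0, -8], "hand": 12}, {"angular": [0, 0, 0], "delta_pos": [2.9, 0, -8], "hand": 12}, {"angular": [0, 0, 0], "delta_pos": [2.9, 0, -8], "hand": 12}, {"angular": [0, 0, 0], "delta_pos": [2.2, 0, -6], "hand": 12}, {"angular": [0, 0, 0], "delta_pos": [1.5, 0, -4], "hand": 12}]'

```text
time: 24.58
tcp_pos: [0.5565, 0.3167, 0.1063]
orientation: [180.0, 15.0, -179.1]
wrist_force: [-0.7, 0.6, -2.0]
gripper_width: 0.239
```

```bash
cat > sf.py <<'E'
from plan import *
import sys
v=np.array(json.load(open("vF.json")));v[1]=0; Rt=tilt(-20)
seat=np.array([.4799,-.1539,.082+.016+.020-.0004])
def show(h,n):
    p,r,o=cur();m=p+r.apply(v);print(round(o["gripper_width"]*85.4,1),"d(mm)",((m-seat)*1000).round(2),o["orientation"].round(2),o["wrist_force"].round(2),o["joint_positions"].round(0))
    return rows(seat+[0,0,h/1000]-Rt.apply(v),Rt,n)
if __name__=="__main__": show(float(sys.argv[1]),int(sys.argv[2]))
E
python3 sf.py 60 26
```

```text
20.4 d(mm) [ 67.52 470.4   35.57] [ 179.95   15.05 -179.12] [-0.65  0.61 -1.95] [-30.  48. -15.  94.  39.  33.  20.]
26 rows  ang [0.0, 1.35, -0.01] pos [4.1, -18.0, -1.0] end [ 0.4607 -0.1531  0.1349] | 18.5
```

move_arm --moves '[{"angular": [0, 0, 0], "delta_pos": [3.4, 0, -9.4], "hand": 12}, {"angular": [0, 0, 0], "delta_pos": [3.4, 0, -9.4], "hand": 12}, {"angular": [0, 0, 0], "delta_pos": [3.4, 0, -9.4], "hand": 12}, {"angular": [0, 0.5, 0], "delta_pos": [3.4, -6, -6], "hand": 12}, {"angular": [0, 1, 0], "delta_pos": [3.4, -12, -3], "hand": 12}, {"angular": [0, 1.35, 0], "delta_pos": [3, -18, 0], "hand": 12}, {"angular": [0, 1.35, 0], "delta_pos": [3, -19, 0], "hand": 12}, {"angular": [0, 1.35, 0], "delta_pos": [3, -19, 0], "hand": 12}, {"angular": [0, 1.35, 0], "delta_pos": [3, -19, 0], "hand": 12}, {"angular": [0, 1.35, 0], "delta_pos": [3, -19, 0], "hand": 12}, {"angular": [0, 1.35, 0], "delta_pos": [3, -19, 0], "hand": 12}, {"angular": [0, 1.35, 0], "delta_pos": [3, -19, 0], "hand": 12}]'

```text
time: 25.58
tcp_pos: [0.5119, 0.1644, 0.1338]
orientation: [180.0, 4.0, -179.1]
wrist_force: [0.7, -0.4, -1.6]
gripper_width: 0.236
```

```bash
python3 sf.py 50 18
```

```text
20.2 d(mm) [ 32.14 318.3   64.01] [ 179.97    4.   -179.13] [ 0.74 -0.39 -1.56] [ -8.  42. -27. 102.  31.  40.  39.]
18 rows  ang [0.0, 1.33, -0.01] pos [3.1, -17.7, 0.9] end [ 0.4603 -0.1551  0.1247] | 18.0
```

move_arm --moves '[{"angular": [0, 1.3, 0], "delta_pos": [3, -19, 0], "hand": 12}, {"angular": [0, 1.3, 0], "delta_pos": [3, -19, 0], "hand": 12}, {"angular": [0, 1.3, 0], "delta_pos": [3, -19, 0], "hand": 12}, {"angular": [0, 1.3, 0], "delta_pos": [3, -19, 0], "hand": 12}, {"angular": [0, 1.3, 0], "delta_pos": [3, -19, 0.5], "hand": 12}, {"angular": [0, 1.3, 0], "delta_pos": [3, -19, 0.5], "hand": 12}, {"angular": [0, 1.3, 0], "delta_pos": [3, -19, 0.5], "hand": 12}, {"angular": [0, 1.3, 0], "delta_pos": [3, -19, 0.5], "hand": 12}, {"angular": [0, 1.3, 0], "delta_pos": [3, -19, 0.5], "hand": 12}, {"angular": [0, 1.3, 0], "delta_pos": [3, -19, 0.5], "hand": 12}, {"angular": [0, 1.3, 0], "delta_pos": [3, -19, 0.5], "hand": 12}, {"angular": [0, 1.3, 0], "delta_pos": [3, -19, 0.5], "hand": 12}]'

```text
time: 26.58
tcp_pos: [0.4791, -0.064, 0.1318]
orientation: [180.0, -11.6, -179.1]
wrist_force: [-0.6, 1.0, -1.4]
gripper_width: 0.233
```

```bash
python3 sf.py 50 6
```

```text
19.9 d(mm) [12.11 90.1  60.14] [ 179.95  -11.6  -179.12] [-0.61  0.98 -1.37] [ 20.  47. -33.  94.  26.  59.  68.]
6 rows  ang [0.02, 1.4, -0.03] pos [2.9, -15.0, 2.1] end [ 0.4605 -0.1543  0.1241] | 15.4
```

move_arm --moves '[{"angular": [0, 1.4, 0], "delta_pos": [3, -16, 1], "hand": 12}, {"angular": [0, 1.4, 0], "delta_pos": [3, -16, 1], "hand": 12}, {"angular": [0, 1.2, 0], "delta_pos": [2, -15, 1], "hand": 12}, {"angular": [0, 1.2, 0], "delta_pos": [2, -13, 1], "hand": 12}, {"angular": [0, 1.2, 0], "delta_pos": [2, -10, 1], "hand": 12}, {"angular": [0, 0.8, 0], "delta_pos": [1, -7, 1], "hand": 12}, {"angular": [0, 0, 0], "delta_pos": [0, 0, 0], "hand": 12}, {"angular": [0, 0, 0], "delta_pos": [0, 0, 0], "hand": 12}]'

```text
time: 27.25
tcp_pos: [0.4666, -0.1397, 0.1287]
orientation: [179.9, -18.7, -179.1]
wrist_force: [-0.6, 0.3, -0.5]
gripper_width: 0.238
```

```bash
python3 sf.py 20 14
```

```text
20.3 d(mm) [ 5.27 14.49 55.15] [ 179.94  -18.71 -179.1 ] [-0.61  0.31 -0.46] [ 25.  51. -32.  86.  26.  70.  77.]
14 rows  ang [0.01, 0.09, -0.01] pos [-0.4, -1.0, 2.5] end [ 0.4606 -0.1538  0.0938] | 2.7
```

move_arm --moves '[{"angular": [0, 0.2, 0], "delta_pos": [0.2, -2.4, 1.5], "hand": 12}, {"angular": [0, 0.2, 0], "delta_pos": [0.2, -2.4, 1.5], "hand": 12}, {"angular": [0, 0.2, 0], "delta_pos": [0.2, -2.4, 1.5], "hand": 12}, {"angular": [0, 0.2, 0], "delta_pos": [0.2, -2.4, 1.5], "hand": 12}, {"angular": [0, 0.2, 0], "delta_pos": [0.2, -2.4, 1.5], "hand": 12}, {"angular": [0, 0.2, 0], "delta_pos": [0.2, -2.4, 1.5], "hand": 12}, {"angular": [0, 0, 0], "delta_pos": [-1, 0, 3.7], "hand": 12}, {"angular": [0, 0, 0], "delta_pos": [-1, 0, 3.7], "hand": 12}, {"angular": [0, 0, 0], "delta_pos": [-1, 0, 3.7], "hand": 12}, {"angular": [0, 0, 0], "delta_pos": [-1, 0, 3.7], "hand": 12}, {"angular": [0, 0, 0], "delta_pos": [0, 0, 0], "hand": 12}, {"angular": [0, 0, 0], "delta_pos": [0, 0, 0], "hand": 12}]'

```text
time: 28.25
tcp_pos: [0.4615, -0.1543, 0.1051]
orientation: [180.0, -19.9, -179.1]
wrist_force: [-1.0, 1.7, -0.5]
gripper_width: 0.232
```

```bash
python3 sf.py 20 4; python3 - <<'E'
from sf import *
p,r,o=cur(); m=p+r.apply(v); A=r.apply(T15.inv().apply(N)); out=[]
for n,(x,y,w,h) in(("side",(220,270,110,110)),("top",(385,250,80,80))):
    c=imaging.read_camera(n);k=400/w
    im=cv2.resize(cv2.convertScaleAbs(np.ascontiguousarray(c["img"][y:y+h,x:x+w,::-1]),alpha=1.4),(400,400),interpolation=cv2.INTER_CUBIC)
    bm=seat-[0,0,.020]
    for q,col in((circle(m-.012*A,.027,A),(0,0,255)),(circle(m+.029*A,.009,A),(0,0,255)),(circle(bm,.03),(255,0,0)),(circle(bm,.02),(255,0,0)),(circle(bm-[0,0,.02],.03),(255,0,0))):
        cv2.polylines(im,[np.round((proj(n,q)+.5-[x,y])*k).astype(int)],True,col,1)
    out.append(im)
cv2.imwrite("pics/p2.png",np.hstack(out))
E
```

```text
19.8 d(mm) [ 1.07 -0.14 31.13] [ 179.96  -19.94 -179.1 ] [-1.04  1.71 -0.52] [ 26.  53. -31.  86.  27.  69.  78.]
4 rows  ang [0.02, 0.01, -0.03] pos [-0.7, 0.0, 2.7] end [ 0.4604 -0.1543  0.094 ] | 2.8
```

View pics/p2.png

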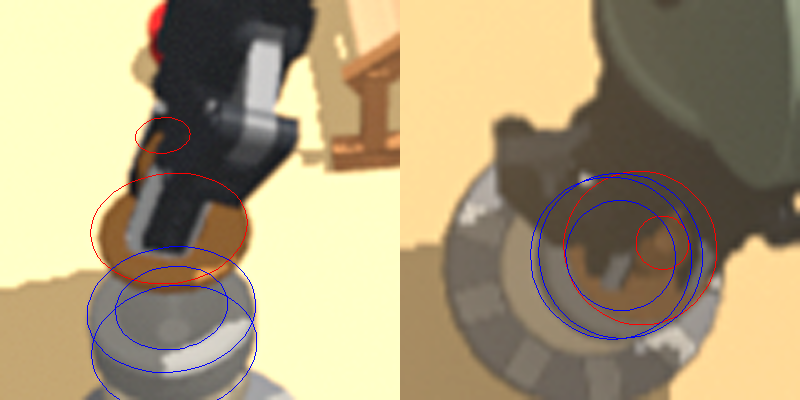

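The finial collar is about 1.5 px right of and 2.5 px below its model in the side view. The basin shows the same bias, so finial over basin is aligned to about 1 mm, upright, with the basin level. Lowering.

move_arm --moves '[{"angular": [0, 0, 0], "delta_pos": [-0.8, 0, 2.8], "hand": 12}, {"angular": [0, 0, 0], "delta_pos": [-0.8, 0, 2.8], "hand": 12}, {"angular": [0, 0, 0], "delta_pos": [-0.8, 0, 2.8], "hand": 12}, {"angular": [0, 0, 0], "delta_pos": [-0.8, 0, 2.8], "hand": 12}, {"angular": [0, 0, 0], "delta_pos": [-0.8, 0, 2.8], "hand": 12}, {"angular": [0, 0, 0], "delta_pos": [-0.9, 0, 2.8], "hand": 12}, {"angular": [0, 0, 0], "delta_pos": [-0.9, 0, 2.8], "hand": 12}, {"angular": [0, 0, 0], "delta_pos": [-0.9, 0, 2.8], "hand": 12}, {"angular": [0, 0, 0], "delta_pos": [-0.6, 0, 1.8], "hand": 12}, {"angular": [0, 0, 0], "delta_pos": [0, 0, 0], "hand": 12}, {"angular": [0, 0, 0], "delta_pos": [0, 0, 0], "hand": 12}]'

```text
time: 29.27
tcp_pos: [0.4602, -0.1544, 0.08]
orientation: [180.0, -19.9, -179.1]
wrist_force: [0.6, 0.2, -0.9]
gripper_width: 0.237
```

```bash
python3 sf.py 0 4
```

```text
20.2 d(mm) [-0.25 -0.24  6.03] [ 179.97  -19.93 -179.11] [ 0.58  0.2  -0.93] [ 26.  55. -30.  88.  28.  66.  77.]
4 rows  ang [0.02, 0.02, -0.04] pos [-0.6, 0.0, 1.4] end [ 0.4605 -0.1544  0.0739] | 1.5
```

move_arm --moves '[{"angular": [0, 0, 0], "delta_pos": [-0.3, 0, 0.9], "hand": 12}, {"angular": [0, 0, 0], "delta_pos": [-0.3, 0, 0.9], "hand": 12}, {"angular": [0, 0, 0], "delta_pos": [0, 0, 0], "hand": 12}]'

```text
time: 29.52
tcp_pos: [0.4601, -0.1544, 0.0781]
orientation: [180.0, -19.9, -179.1]
wrist_force: [0.7, -0.9, -1.4]
gripper_width: 0.238
```

move_arm --moves '[{"angular": [0, 0, 0], "delta_pos": [-0.3, 0, 0.9], "hand": 12}, {"angular": [0, 0, 0], "delta_pos": [0, 0, 0], "hand": 12}]'

```text
time: 29.68
tcp_pos: [0.4601, -0.1544, 0.0771]
orientation: [180.0, -19.9, -179.1]
wrist_force: [0.3, -0.5, -2.0]
gripper_width: 0.236
```

move_arm --moves '[{"angular": [0, 0, 0], "delta_pos": [-0.3, 0, 0.9], "hand": 12}, {"angular": [0, 0, 0], "delta_pos": [0, 0, 0], "hand": 12}]'

```text
time: 29.85
tcp_pos: [0.46, -0.1544, 0.0761]
orientation: [180.0, -19.9, -179.1]
wrist_force: [0.1, -0.7, -2.8]
gripper_width: 0.238
```

```bash
python3 sf.py 0 4
```

```text
20.3 d(mm) [-0.39 -0.24  2.13] [ 179.97  -19.93 -179.11] [ 0.13 -0.74 -2.78] [ 26.  55. -30.  88.  28.  66.  77.]
4 rows  ang [0.02, 0.02, -0.04] pos [-0.3, 0.0, 0.5] end [ 0.4605 -0.1544  0.0738] | 0.6
```

move_arm --moves '[{"angular": [0, 0, 0], "delta_pos": [-0.3, 0, 0.9], "hand": 12}, {"angular": [0, 0, 0], "delta_pos": [0, 0, 0], "hand": 12}]'

```text
time: 30.02
tcp_pos: [0.46, -0.1544, 0.0752]
orientation: [180.0, -19.9, -179.1]
wrist_force: [-0.1, 0.7, -0.1]
gripper_width: 0.234
```

move_arm --moves '[{"angular": [0, 0, 0], "delta_pos": [-0.3, 0, 0.8], "hand": 12}, {"angular": [0, 0, 0], "delta_pos": [0, 0, 0], "hand": 12}]'

```text
time: 30.18
tcp_pos: [0.46, -0.1544, 0.0745]
orientation: [180.0, -19.9, -179.1]
wrist_force: [0.6, 0.9, 3.0]
gripper_width: 0.233
```

move_arm --moves '[{"angular": [0, 0, 0], "delta_pos": [-0.2, 0, 0.5], "hand": 12}, {"angular": [0, 0, 0], "delta_pos": [0, 0, 0], "hand": 12}]'

```text
time: 30.35
tcp_pos: [0.46, -0.1544, 0.0743]
orientation: [180.0, -19.9, -179.1]
wrist_force: [-1.0, 1.0, 10.2]
gripper_width: 0.238
```

```bash
python3 sf.py 0 4
```

```text
20.3 d(mm) [-0.39 -0.2   0.35] [ 179.99  -19.93 -179.11] [-0.97  1.04 10.18] [ 26.  55. -30.  88.  28.  66.  77.]
4 rows  ang [0.02, 0.02, -0.04] pos [-0.1, 0.0, 0.0] end [ 0.4604 -0.1544  0.0742] | 0.1
```

Vertical contact at +0.4 mm of the nominal seat, with negligible side force: seated. Releasing slowly.

move_arm --moves '[{"angular": [0, 0, 0], "delta_pos": [0.1, 0, -0.3], "hand": 12}, {"angular": [0, 0, 0], "delta_pos": [0, 0, 0], "hand": 18}, {"angular": [0, 0, 0], "delta_pos": [0, 0, 0], "hand": 20}, {"angular": [0, 0, 0], "delta_pos": [0, 0, 0], "hand": 21}, {"angular": [0, 0, 0], "delta_pos": [0, 0, 0], "hand": 22}, {"angular": [0, 0, 0], "delta_pos": [0, 0, 0], "hand": 24}, {"angular": [0, 0, 0], "delta_pos": [0, 0, 0], "hand": 28}, {"angular": [0, 0, 0], "delta_pos": [0, 0, 0], "hand": 36}, {"angular": [0, 0, 0], "delta_pos": [0, 0, 0], "hand": 46}, {"angular": [0, 0, 0], "delta_pos": [0, 0, 0], "hand": 56}, {"angular": [0, 0, 0], "delta_pos": [0, 0, 0], "hand": 60}, {"angular": [0, 0, 0], "delta_pos": [0, 0, 0], "hand": 60}]'

```text
time: 31.35
tcp_pos: [0.4601, -0.1544, 0.0742]
orientation: [180.0, -19.9, -179.1]
wrist_force: [-0.6, -0.5, -0.1]
gripper_width: 0.705
```

move_arm --moves '[{"angular": [0, 0, 0], "delta_pos": [0.7, 0, -2], "hand": 60}, {"angular": [0, 0, 0], "delta_pos": [1.7, 0, -4.7], "hand": 60}, {"angular": [0, 0, 0], "delta_pos": [2.4, 0, -6.6], "hand": 60}, {"angular": [0, 0, 0], "delta_pos": [3.4, 0, -9.4], "hand": 60}, {"angular": [0, 0, 0], "delta_pos": [3.4, 0, -9.4], "hand": 60}, {"angular": [0, 0, 0], "delta_pos": [3.4, 0, -9.4], "hand": 60}, {"angular": [0, 0, 0], "delta_pos": [3.4, 0, -9.4], "hand": 60}, {"angular": [0, 0, 0], "delta_pos": [5, 0, -14], "hand": 60}, {"angular": [0, 0, 0], "delta_pos": [5, 0, -14], "hand": 60}, {"angular": [0, 0, 0], "delta_pos": [5, 0, -14], "hand": 60}, {"angular": [0, 0, 0], "delta_pos": [5, 0, -14], "hand": 60}, {"angular": [0, 0, 0], "delta_pos": [2, 0, -5], "hand": 60}]'

```text
time: 32.35
tcp_pos: [0.4608, -0.1544, 0.1954]
orientation: [180.0, -19.8, -179.1]
wrist_force: [1.2, 0.1, -0.4]
gripper_width: 0.704
```

move_arm --moves '[{"angular": [0, -1, 0], "delta_pos": [0, 15, -5], "hand": 60}, {"angular": [0, -1, 0], "delta_pos": [0, 20, -5], "hand": 60}, {"angular": [0, -1, 0], "delta_pos": [0, 20, -5], "hand": 60}, {"angular": [0, -1, 0], "delta_pos": [0, 20, -5], "hand": 60}, {"angular": [0, -1, 0], "delta_pos": [0, 20, -5], "hand": 60}, {"angular": [0, -1, 0], "delta_pos": [0, 20, -5], "hand": 60}, {"angular": [0, -1, 0], "delta_pos": [0, 20, -5], "hand": 60}, {"angular": [0, -1, 0], "delta_pos": [0, 20, -5], "hand": 60}, {"angular": [0, -1, 0], "delta_pos": [0, 20, 0], "hand": 60}, {"angular": [0, -1, 0], "delta_pos": [0, 15, 0], "hand": 60}, {"angular": [0, 0, 0], "delta_pos": [0, 0, 0], "hand": 60}]'

```text
time: 33.27
tcp_pos: [0.4679, 0.0391, 0.232]
orientation: [179.9, -9.8, -178.9]
wrist_force: [-1.0, 0.7, 0.3]
gripper_width: 0.7
```

```bash
python3 - <<'E'
from chk import *
print(cur()[0],cur()[2]["wrist_force"].round(2))
seat=np.array([.4799,-.1536,.082]); Az=np.array([0,0,1.])
for n in("side","top"):
    a=cv2.imread(f"pics/{n}0.png").astype(int); b=cv2.imread(f"pics/b_{n}.png").astype(int); im=imaging.read_camera(n)["img"][:,:,::-1].astype(int)
    cv2.imwrite(f"pics/end_{n}.png",im)
    pm=np.zeros((480,640),np.uint8)
    f=seat+[0,0,.016+.020]
    for lo,hi,r0,r1 in((-.017,-.012,.027,.027),(-.017,.019,.011,.011),(.019,.029,.011,.009)):
        q=np.float32(proj(n,np.vstack([circle(f+lo*Az,r0),circle(f+hi*Az,r1)]))); cv2.fillConvexPoly(pm,np.round(cv2.convexHull(q)).astype(np.int32),1)
    d=(np.abs(im-b).sum(2)>30).astype(np.uint8)
    x,y,w,h=cv2.boundingRect(pm); X,Y=max(x-15,0),y-15; s=np.s_[Y:y+h+15,X:x+w+15]
    # bronze: R clearly over B and dark
    br=((im[...,2]-im[...,0]>25)&(im.sum(2)<330)).astype(np.uint8)
    print(n,"pred",x,y,w,h)
    for nm,k in(("bronze",br),("diff",d)):
        nn,lab,st,ce=cv2.connectedComponentsWithStats(np.ascontiguousarray(k[s])); j=1+st[1:,4].argmax(); print("  ",nm,(st[j]+[X,Y,0,0,0]),"IoU",round(float((pm&k).sum()/((pm|(k&cv2.dilate(pm,np.ones((9,9))))).sum())),2))
    if n=="side":
        for row in range(y-2,y+h+8,2): 
            xs=np.where((lab==j)[row-Y])[0]; print(row,(xs.min()+X,xs.max()+X) if len(xs) else "")
# planter unchanged?
    g=lambda m:np.array(np.where((m[...,1]-m[...,2]>25)&(m[...,1]-m[...,0]>15))).mean(1)[::-1].round(1)
    c=proj(n,rack(P,.04*nrm))[0].astype(int); s=np.s_[c[1]-25:c[1]+25,c[0]-25:c[0]+25]; print("  bush centroid before/after",g(a[s]),g(im[s]))
E
```

```text
[0.46794206 0.03905348 0.23203872] [-0.97  0.72  0.27]
side pred 245 320 43 49
   bronze [ 246  325   43   43 1195] IoU 0.82
   diff [ 246  324   43   47 1390] IoU 0.84
318 
320 
322 
324 (np.int64(264), np.int64(267))
326 (np.int64(261), np.int64(270))
328 (np.int64(259), np.int64(273))
330 (np.int64(258), np.int64(274))
332 (np.int64(257), np.int64(275))
334 (np.int64(257), np.int64(275))
336 (np.int64(257), np.int64(277))
338 (np.int64(256), np.int64(281))
340 (np.int64(253), np.int64(284))
342 (np.int64(251), np.int64(286))
344 (np.int64(249), np.int64(287))
346 (np.int64(248), np.int64(288))
348 (np.int64(248), np.int64(288))
350 (np.int64(246), np.int64(288))
352 (np.int64(246), np.int64(288))
354 (np.int64(246), np.int64(288))
356 (np.int64(246), np.int64(287))
358 (np.int64(246), np.int64(286))
360 (np.int64(246), np.int64(285))
362 (np.int64(248), np.int64(283))
364 (np.int64(249), np.int64(282))
366 (np.int64(252), np.int64(279))
368 (np.int64(254), np.int64(276))
370 (np.int64(262), np.int64(266))
372 
374 
376 
  bush centroid before/after [25.8 24.8] [25.7 25.4]
top pred 414 285 31 31
   bronze [434 286  12  15  40] IoU 0.05
   diff [ 399  270   61   61 2222] IoU 0.43
  bush centroid before/after [23.6 22.3] [24.5 22.8][ WARN:0@1.551] global loadsave.cpp:1063 imwrite_ Unsupported depth image for selected encoder is fallbacked to CV_8U.
```

Side view puts the finial's tip, shaft and collar centres at columns 266–267, so it is upright in that plane. I'll move the arm farther off and fit the tilt in both views.

move_arm --moves '[{"angular": [0, 0, 0], "delta_pos": [0, 15, -5], "hand": 60}, {"angular": [0, 0, 0], "delta_pos": [0, 20, -5], "hand": 60}, {"angular": [0, 0, 0], "delta_pos": [0, 20, -5], "hand": 60}, {"angular": [0, 0, 0], "delta_pos": [0, 20, -5], "hand": 60}, {"angular": [0, 0, 0], "delta_pos": [0, 20, 0], "hand": 60}, {"angular": [0, 0, 0], "delta_pos": [0, 20, 0], "hand": 60}, {"angular": [0, 0, 0], "delta_pos": [0, 20, 0], "hand": 60}, {"angular": [0, 0, 0], "delta_pos": [0, 20, 0], "hand": 60}, {"angular": [0, 0, 0], "delta_pos": [0, 20, 0], "hand": 60}, {"angular": [0, 0, 0], "delta_pos": [0, 15, 0], "hand": 60}, {"angular": [0, 0, 0], "delta_pos": [0, 10, 0], "hand": 60}, {"angular": [0, 0, 0], "delta_pos": [0, 0, 0], "hand": 60}]'

```text
time: 34.37
tcp_pos: [0.4687, 0.2368, 0.2511]
orientation: [179.9, -10.0, -179.0]
wrist_force: [0.2, 0.1, -0.6]
gripper_width: 0.704
```

```bash
cat > fit.py <<'E'
from chk import *
from scipy.optimize import minimize
S=8
ims={n:np.ascontiguousarray(imaging.read_camera(n)["img"][:,:,::-1]) for n in("side","top")}
for n in ims: cv2.imwrite(f"pics/fin_{n}.png",ims[n])
seat=np.array([.4799,-.1536,.082])
def poly(n,c,A,parts,du):
    m=np.zeros((100*S//2,100*S//2),np.uint8); o=proj(n,seat+[0,0,.02])[0]-[25,25]
    m=np.zeros((60*S,60*S),np.uint8); o=proj(n,seat+[0,0,.02])[0]-[30,30]
    for lo,r0,hi,r1 in parts:
        q=np.vstack([circle(c+lo*A,r0,A),circle(c+hi*A,r1,A)])
        u=(proj(n,q)+du-o+.5)*S; cv2.fillConvexPoly(m,np.round(cv2.convexHull(np.float32(u))).astype(np.int32),1)
    return cv2.resize(m.astype(np.float32),(60,60),interpolation=cv2.INTER_AREA),o
FIN=[(-.017,.027,-.012,.027),(-.017,.011,.019,.011),(.019,.011,.029,.009)]
BAS=[(-.004,.030,.016,.030)]
# "edge" score: gradient of rendered mask vs image (zero mean normalised correlation on colour class)
def mask(n,im,o):
    M=np.float32([[1,0,-o[0]],[0,1,-o[1]]]); w=cv2.warpAffine(im.astype(np.float32),M,(60,60))
    return w
def cost(p,n,w,base,parts):
    tx,ty,dx,dy=p; A=R.from_rotvec([np.radians(tx),np.radians(ty),0]).apply([0,0,1]); ctr=base[0]; c=ctr+A*base[1]
    m,_=poly(n,c,A,parts,np.array([dx,dy])); b=w.reshape(-1,3); k=m.ravel()
    # two-class fit: inside/outside colour variance near the outline
    near=cv2.dilate(m,np.ones((7,7))).ravel()>.01; k=k[near];b=b[near]; X=np.column_stack([k,1-k]); r=b-X@np.linalg.lstsq(X,b,rcond=None)[0]
    return (r**2).mean()
if __name__=="__main__":
    fb=(seat+[0,0,.036-.004],.004) # ball centre: 4 mm below finial_mid
    for n in("side","top"):
        w=mask(n,ims[n],proj(n,seat+[0,0,.02])[0]-[30,30])
        best=min((minimize(cost,[a,b,1,1],args=(n,w,fb,FIN),method="Powell",bounds=[(-20,20),(-20,20),(-5,5),(-5,5)]) for a in(-6,0,6) for b in(-6,0,6)),key=lambda r:r.fun)
        z=minimize(lambda q:cost([0,0,*q],n,w,fb,FIN),[1,1],method="Powell",bounds=[(-5,5),(-5,5)])
        print(n,"tilt/shift",best.x.round(2),"cost",round(best.fun,1),"| level:",z.x.round(2),round(z.fun,1))
E
python3 fit.py
```

```text
side tilt/shift [ 0.91 -0.58  0.92  1.72] cost 776.6 | level: [0.86 1.75] 777.7
top tilt/shift [-1.9   6.75  1.18  1.13] cost 298.5 | level: [1.37 2.14] 296.9
```

```bash
python3 - <<'E'
from fit import *
bb=(seat+[0,0,.009],-.009) # basin ball centre is 9 mm above basin_mid
for nm in("b_side","fin_side"):
    im=cv2.imread(f"pics/{nm}.png"); w=mask("side",im,proj("side",seat+[0,0,.02])[0]-[30,30])
    if nm=="fin_side": w[:34]=np.nan; continue
    r=min((minimize(cost,[a,b,1,2],args=("side",w,bb,BAS),method="Powell",bounds=[(-20,20),(-20,20),(-5,5),(-5,5)]) for a in(-5,0,5) for b in(-5,0,5)),key=lambda r:r.fun)
    z=minimize(lambda q:cost([0,0,*q],"side",w,bb,BAS),[1,2],method="Powell",bounds=[(-5,5),(-5,5)])
    print(nm,r.x.round(2),round(r.fun,1),"level",z.x.round(2),round(z.fun,1))
# change in visible lower drum between before/after finial placing
a=cv2.imread("pics/b_side.png").astype(int);b=ims["side"].astype(int)
d=np.abs(a-b).sum(2); print("drum-front change rows 374-386:",d[374:386,250:285].mean(1).round(0)); print("left/right:",d[360:372,240:246].mean().round(0),d[360:372,290:296].mean().round(0))
print(readout.observe()["time"])
E
```

```text
b_side [10.55 -1.19  0.29  4.01] 584.3 level [0.34 2.83] 603.7
drum-front change rows 374-386: [ 5.  5.  5.  6.  5.  6. 10.  7.  6.  3.  2.  2.]
left/right: 11.0 5.0
34.5667
```

```bash
python3 - <<'E'
from h import *
im=cv2.imread("pics/b_side.png"); g=cv2.resize(im,None,fx=4,fy=4,interpolation=cv2.INTER_CUBIC).astype(np.float32)
g=cv2.GaussianBlur(g,(0,0),2); G=sum(cv2.Sobel(g[...,c],cv2.CV_32F,1,0)**2+cv2.Sobel(g[...,c],cv2.CV_32F,0,1)**2 for c in range(3))**.5
seat=np.array([.4799,-.1536,.082]); bc=seat+[0,0,.009]
def score(tx,ty,du):
    A=R.from_rotvec(np.radians([tx,ty,0])).apply([0,0,1]); m=bc-.009*A
    top=circle(m+.016*A,.03,A,180); mou=circle(m+.016*A,.02,A,180); bot=circle(m-.004*A,.03,A,180)
    u=[proj("side",q) for q in(top,mou,bot)]; u[2]=u[2][u[2][:,1]>u[2][:,1].mean()+3]
    s=0
    for q in u:
        k=(q+du+.5)*4-.5; s+=cv2.remap(G,k[:,0].astype(np.float32),k[:,1].astype(np.float32),1).mean()
    return s
for tx in(-8,-6,-4,-2,0,2,4,6,8): print(tx,[round(max((score(tx,ty,np.array([dx,dy])),dx,dy) for dx in np.arange(-1,2.1,.5) for dy in np.arange(0,4.6,.5))[0]) for ty in(-6,-3,0,3,6)])
E
```

```text
-8 [144, 147, 147, 143, 139]
-6 [144, 147, 145, 143, 140]
-4 [139, 140, 138, 136, 133]
-2 [139, 144, 143, 135, 125]
0 [141, 148, 147, 137, 125]
2 [140, 144, 142, 132, 121]
4 [132, 135, 132, 123, 115]
6 [124, 128, 124, 117, 110]
8 [117, 119, 117, 111, 105]
```

The edge fit peaks at tilts of about 0° and –1.5°, so the basin is level to within measurement. Handing in.

```bash
python3 -c "
from rig import order,readout
print(readout.observe()['time'],order.job_done())"
```

```text
the job is handed in; nothing more can be done
34.5667 None
```

I seated the basin on the pedestal, seated the finial in the basin, and handed the job in at 34.6 s. The arm was clear of everything and the planter was still in its hole.

**What differed from the plan:**
- **Fingertip position:** the true fingertips sit about 44 mm behind the reported TCP. On the first basin grasp the pads closed in the air above the drum. On the second they pressed on its rim with about 12 N. The third grasp held.
- **Tool tilt:** joint 6 runs out of range before the full 35° tilt, so I gripped with the tool tilted 15°. I still drew both pieces out along the board's normal.

**Last checks:**
- **Basin:** it made contact within about 0.5 mm of the expected seat height. After I eased out a small sideways push, the force was purely vertical. It stayed put on release, and the silhouette matched a level, seated basin in the side view.
- **Basin tilt:** an edge fit to the side view gave about 0° and –1.5°. A cruder colour fit gave about 10°. I discounted that one because the drum would hit the pedestal rim at about 6.5°.
- **Finial:** it seated within 0.5 mm of the expected height with almost no side force, and the side view fits upright to about 1°. The top-view tilt fit was inconclusive.
- **Planter:** its bush moved less than 1 px in both views.

I had used all 12 picture views before the release, so the final state was checked only by image code, not by eye.

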